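Charge a grinding jar with balls

TASK

Nudge the empty grinding jar along its cradle, without lifting it off, until the hole in its foot plate drops over the locating pin. Then pour all seven balls from the steel dosing cup into the jar, and stand the empty cup upright on the square rubber mat. Leave the jar home on its pin and the other glassware and tools undisturbed.

Things in the scene. Friction and masses are not known exactly. Their poses are not given: they have to be found in the camera images.
- jar: Empty open round white jar (80 mm outside, 72 mm inside, rim at z = 64 mm, inner floor z = 10 mm) fixed on a dark steel foot plate 6 mm thick, 90 mm wide. Origin on the jar's axis, underside of plate; x along the plate towards its hole; plate from x = -45 to +91 mm. About 0.55 kg. Starts level, 15 to 28 mm short of home (towards the cradle's -x); push its wall along +x.
- jar_rim (a point): centre of the jar's mouth, 64 mm above the underside of its plate
- jar_hole (a point): centre, at the underside, of the 18 mm through hole in the foot plate, 54 mm ahead (+x) of the jar's axis
- cradle: Fixed aluminium jar cradle, 235 mm long (x), 122 mm wide, bay floor 8 mm above the bench. Origin at bench height on the jar's axis when home; +x is the way to nudge. Dark guide strips (tops 26 mm above the bench, x = -117 to +28 mm) leave the plate 2.5 mm play a side. Home, the jar's origin is 8 mm above the cradle's.
- ledge (a point): front edge of the cradle's loading ledge (47.5 mm behind its origin, 14 mm above the bench). The plate starts on this ledge and on the pin's top, at one height; pushed home, its rear clears the ledge as the hole comes over the pin and it drops 6 mm flat onto the bay floor.
- pin (a point): centre of the top of the fixed locating pin: 10 mm thick, 6 mm tall, 54 mm ahead (+x) of the cradle's origin, its top 14 mm above the bench. Once dropped, the plate is stopped by it (4 mm play)
- cup: Steel dosing cup holding the seven balls, loose on the bench; 64 mm tall, flat parallel sides 56 mm apart to grip across (y = -28, +28 mm), walls 3 mm, 0.15 kg without balls. Origin under the base (x = -27 to +22 mm); z up, x towards the lip. Back wall upright at x = -27 mm; front wall leans out 30 degrees as a chute, up to the lip.
- cup_lip (a point): middle of the cup's pouring lip, 59.5 mm ahead (+x) of and 64 mm above the cup's origin. Balls roll out over it when the cup is tipped lip-down 60 to 80 degrees
- mat: square black rubber mat fixed on the bench, 140 by 140 mm, 4 mm thick; origin centre of underside
- ball0_center (a point): centre of white ceramic grinding ball 1 of 7, 16 mm across, 13 g
- ball1_center (a point): centre of white ceramic grinding ball 2 of 7, 16 mm across, 13 g
- ball2_center (a point): centre of white ceramic grinding ball 3 of 7, 16 mm across, 13 g
- ball3_center (a point): centre of white ceramic grinding ball 4 of 7, 16 mm across, 13 g
- ball4_center (a point): centre of white ceramic grinding ball 5 of 7, 16 mm across, 13 g
- ball5_center (a point): centre of white ceramic grinding ball 6 of 7, 16 mm across, 13 g
- ball6_center (a point): centre of white ceramic grinding ball 7 of 7, 16 mm across, 13 g
- small_jar: bystander: small closed glass jar, 40 mm across, 45 mm tall; origin centre of underside
- amber_bottle: bystander: amber bottle, 70 mm across, 150 mm tall; origin centre of underside
- beaker: bystander: empty round glass beaker, 70 mm across, 85 mm tall; origin centre of underside
- spatula: bystander: steel lab spatula, 180 mm long, lying flat on the bench
- dish: bystander: white ceramic bowl, 90 mm across, 30 mm tall; origin centre of underside
Mind the look-alikes: they are no part of the job. What is shaped like the jar but green or purple is not meant.

How it is judged:
By the outcome, as a careful person would: the job done as asked, in the order asked, and still so for the second after the job is handed in, with the robot touching nothing.
It also fails if it takes over 64 s, if anything falls off the work surface, if the arm or the gripper's body presses on something with over 40 N, if the wrist force passes 120 N, or if a joint passes its speed limit or range.

ROBOT

A 6-joint arm with a two-finger parallel gripper is mounted at the origin on the work surface. World frame = base frame: x ahead of the robot, y to its left, z up, the work surface at z = 0. Lengths are in m, angles in rad, forces in N, time in s.
With the tool pointing down it reaches from about 0.3 to 0.775 m from the base axis. Payload 14.6 kg.
Tool frame: the origin (TCP) lies at the very end of the fingers, on their centre line; the grasp point (between the pads) lies 19 mm behind it (ctrl.hold_point_z is the distance from the TCP to the grasp point, in m); x points along the fingers, y is the direction in which the jaws open and shut, and the axes are right-handed (so a half turn about x gives the same grasp; the last joint's range is limited). The gripper opens to 94 mm and grips with 3 to 60 N. Pads are 16 mm wide; open, the fingers measure 119 mm over their backs; the gripper's body (75 mm by 177 mm) begins 78 mm behind the grasp point.
Start: joints at [1.212, 0.3, 1.521, -0, 1.321, -0.067], TCP at [0.158, 0.527, 0.205] pointing down, gripper open.
Joint ranges: [-3.03, 3.03], [-0.79, 2.21], [0.23, 2.52], [-1.04, 4.18], [0, 3.07], [-2.55, 2.55]. Speed limits (rad/s): [2.22, 2.22, 2.57, 3.14, 3.14, 3.14].

INTERFACE

Orientations are given as [roll, pitch, yaw] about the fixed x, y, z axes, in that order (R = Rz(yaw) Ry(pitch) Rx(roll)).
In Python, from station import get_obs, camera, ticket, ctrl gives the robot as it stands.
- The arm moves only by the tool step_arm, never from a script. Its argument "motion" is a list that holds one entry, the list of rows, each a list of 6 numbers: the shift along the tool's x, y, z in m, then the turn, a rotation vector about the tool's x, y, z in degrees. A call has 1 to 12 rows; each row shifts and turns the commanded pose from where the row before left it, along the tool's axes as they then stand; what a row does not reach is not made up. A row lasts 1/8 s, in which the tool goes at most 62.5 mm and 10.7 degrees, less where a joint would pass 70% of its speed; a pose out of reach is approached as far as the arm can. A call is refused whole if a number of a shift passes 0.0625 or a number of a turn 10.7, either way. A call with a gripper value outside its range is refused whole. "fingers" is the finger opening in m, from 0 to 0.094, set as the call begins (left out, the last holds). The fingers move at their own pace and stop on an object; "squeeze" is the grip in N (left out, the last holds). Time passes only in rows, so rows that do not move let the fingers close. It gives the time, the measured TCP pose, the force and the opening at its end, in the units of the state.
- get_obs(): the state, without advancing time (a new reading comes with each control period).
- camera(name): name is "side" or "top"; returns a dict with "pixels" (400x640x3 uint8, red, green, blue), "fx", "fy", "cx", "cy" (pixels), "k1" (the pictures are not rectified: a ray, as slopes to the right and down, at radius r is drawn at 1 + k1 r^2 times it, then the intrinsics apply), "extrinsics" (4x4, takes a point from world to camera coordinates). Camera axes: x right, y up, looking along -z (the intrinsics and any distortion apply to the point x, -y, -z); pixel columns grow to the right and rows downward; lengths in m; the calibration is good to about 2 mm. A picture is of the moment at which its call begins. There is no depth.
- ticket.hand_in(): hands the job in, once; it reports no verdict.
The state is a dict: "time_s": time; "qpos": joint angles; "joint_vel": joint speeds; "tau": joint torques, N m; "ee_pos": TCP position; "eef_rot": TCP orientation; "force": force on the tool from outside, world axes, zero at the start; "moment": the same for the moment, N m; "grip_width": finger opening in m.
Only numpy, scipy, OpenCV 4.12 (cv2) and the standard library are available. Lean on these libraries where they do the work, as an engineer would, in place of code of your own. Each camera call takes 0.05 s, during which the arm holds its last target.

## Working session

There is one attempt and no reset: what is moved stays moved. The work goes in short steps, Python scripts to look and compute and a tool call to move; the robot and the scene stay as the last step left them, time stands still between calls to the robot, and variables do not carry over. Pictures are saved under pics/ and viewed, and the job is handed in when it is done.

Besides the shell and the picture viewer there is one more tool, called as name(argument=value, ...) on one line, values as JSON. step_arm: Moves the arm, as the interface text tells. Its arguments: {"type":"object","properties":{"motion":{"type":"array","items":{"type":"array","items":{"type":"array","items":{"type":"number"}}}},"fingers":{"type":"number"},"squeeze":{"type":"number"}},"required":["motion"]}

```bash
ls; mkdir -p pics; python3 - <<'E'
from station import get_obs,camera,ctrl
import cv2,numpy as np
for n in("side","top"):
    c=camera(n); cv2.imwrite(f"pics/{n}0.png",c["pixels"][:,:,::-1]); print(n,{k:c[k] for k in c if k!="pixels"})
print(get_obs()); print(ctrl.hold_point_z)
E
```

```text
pics
side {'fx': 414.25600004440355, 'fy': 414.25600004440355, 'cx': 319.4380429667786, 'cy': 199.068987729069, 'k1': 0.029567411648318546, 'extrinsics': array([[ 0.99299621, -0.11765981, -0.01070944, -0.48291149],
       [ 0.09533923,  0.74447328,  0.66081008, -0.10402594],
       [-0.06977789, -0.65720294,  0.75047675, -1.12794113],
       [ 0.        ,  0.        ,  0.        ,  1.        ]])}
top {'fx': 362.53168187331727, 'fy': 362.53168187331727, 'cx': 322.4070916771998, 'cy': 201.8007747012794, 'k1': -0.06849761173792294, 'extrinsics': array([[ 1.23386440e-02, -9.99922549e-01,  1.62912332e-03,
        -1.90019660e-02],
       [ 9.99104213e-01,  1.23944682e-02,  4.04616838e-02,
        -4.86883984e-01],
       [-4.04787422e-02,  1.12842166e-03,  9.99179763e-01,
        -1.14227007e+00],
       [ 0.00000000e+00,  0.00000000e+00,  0.00000000e+00,
         1.00000000e+00]])}
{'time_s': 0.1, 'qpos': array([ 1.21240651e+00,  3.00410801e-01,  1.52152932e+00,  2.61815515e-05,
        1.32069100e+00, -6.66341247e-02]), 'joint_vel': array([-0.00032547, -0.00271229, -0.00189164, -0.00108276,  0.00029578,
       -0.00100709]), 'tau': array([ 3.28692076e-04, -5.32642436e+01, -3.53285801e+01,  7.08524091e-02,
        2.36697088e-02, -5.27292684e-05]), 'ee_pos': array([0.15812948, 0.52652999, 0.2049413 ]), 'eef_rot': array([-1.66184629,  1.56975755, -1.95360848]), 'force': array([ 0.03506707, -0.6562727 ,  0.06581409]), 'moment': array([-0.00591564,  0.01795249, -0.02841916]), 'grip_width': 0.09352896634602252}
0.0188
```

View pics/side0.png

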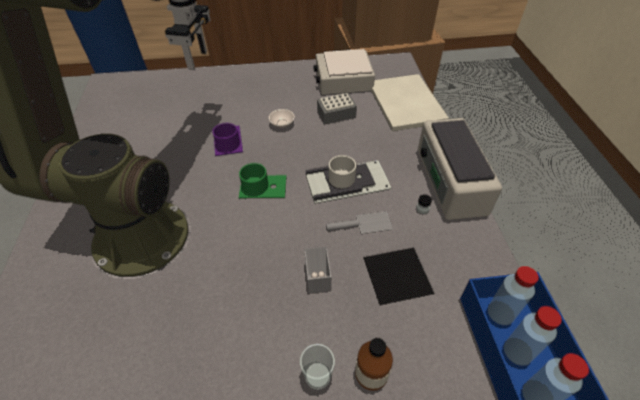

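View pics/top0.png

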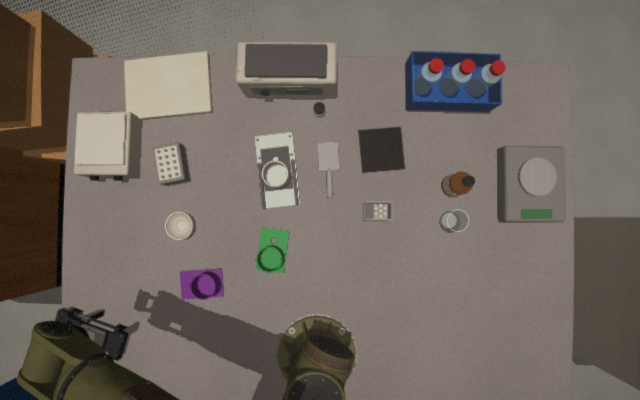

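The top view shows three things that could be the jar: white in the cradle (276,174), green (271,258) and purple (207,286). The dish (179,225) is also white and round. The cup with its balls is at (378,211), the only such cup (the rack at (169,164) only has holes). The mat is at (382,149). I choose the white jar, and check it in enlarged crops.

```bash
python3 - <<'E'
import cv2
t=cv2.imread("pics/top0.png");s=cv2.imread("pics/side0.png")
def crop(im,x,y,w,h,k,n): cv2.imwrite(n,cv2.resize(im[y:y+h,x:x+w],None,fx=k,fy=k,interpolation=cv2.INTER_CUBIC))
crop(t,240,125,75,90,6,"pics/tj.png");crop(t,350,190,60,40,10,"pics/tc.png")
crop(s,295,145,105,60,7,"pics/sj.png");crop(s,290,235,60,65,8,"pics/sc.png");crop(t,350,115,65,65,8,"pics/tm.png")
E
```

```text
(no output)
```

View pics/tj.png

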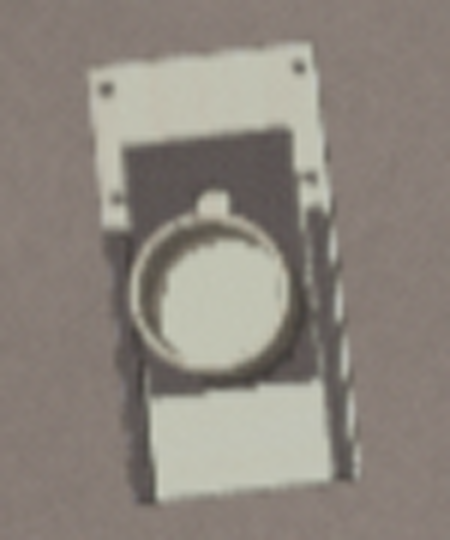

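View pics/tc.png

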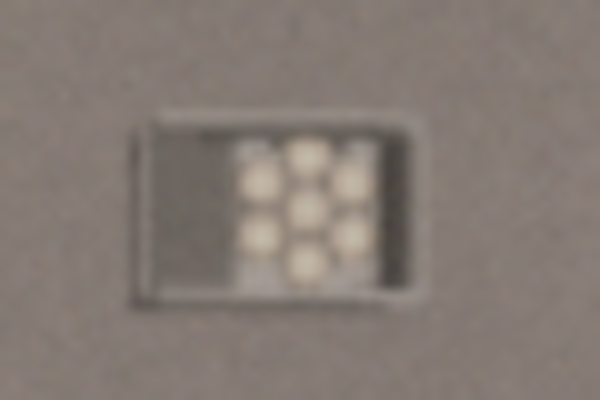

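View pics/sj.png

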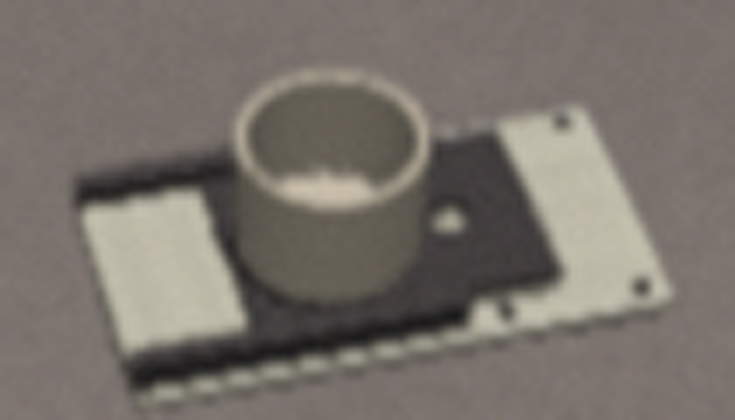

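View pics/sc.png

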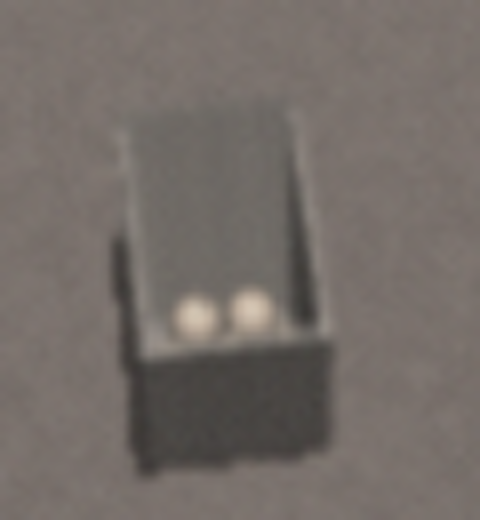

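View pics/tm.png

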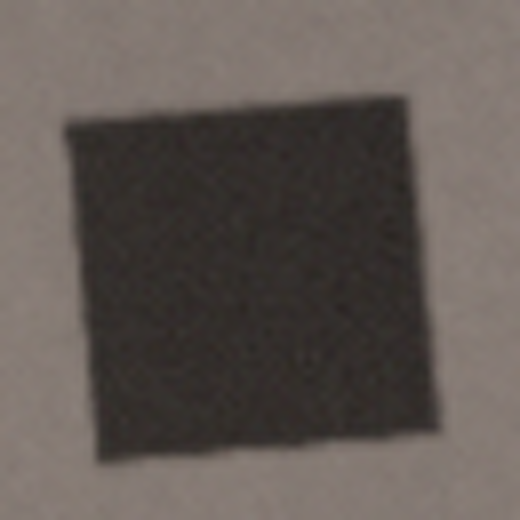

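```bash
cat > h.py <<'E'
import numpy as np,cv2
from station import get_obs,camera
def K(c): return np.array([[c["fx"],0,c["cx"]],[0,c["fy"],c["cy"]],[0,0,1]])
def proj(c,P):
    P=np.atleast_2d(P);E=c["extrinsics"];q=P@E[:3,:3].T+E[:3,3]
    u=q[:,0]/-q[:,2];v=-q[:,1]/-q[:,2];f=1+c["k1"]*(u*u+v*v)
    return np.c_[u*f*c["fx"]+c["cx"],v*f*c["fy"]+c["cy"]]
def back(c,px,z):
    n=cv2.undistortPoints(np.array(px,float).reshape(1,-1,2),K(c),np.array([c["k1"],0,0,0.]))[0] if 1 else 0
    E=c["extrinsics"];R=E[:3,:3];C=-R.T@E[:3,3];out=[]
    for u,v in n:
        d=R.T@np.array([u,-v,-1.]);out.append(C+d*(z-C[2])/d[2])
    return np.array(out)
def uncrop(pts,x0,y0,k): return (np.array(pts,float)+.5)/k-.5+[x0,y0]
def save(n,name,box=None,k=1):
    c=camera(n);im=c["pixels"][:,:,::-1]
    if box: x,y,w,h=box;im=cv2.resize(im[y:y+h,x:x+w],None,fx=k,fy=k,interpolation=cv2.INTER_CUBIC)
    cv2.imwrite("pics/"+name+".png",im);return c
E
python3 - <<'E'
from h import *
np.set_printoptions(precision=4,suppress=True)
t=camera("top");s=camera("side")
P=lambda l,c,pts,b,z:print(l,z,back(c,uncrop(pts,*b),z).tolist() and np.round(back(c,uncrop(pts,*b),z),4).tolist())
J=(240,125,6);SJ=(295,145,7)
print(np.round(proj(t,back(t,[[100,50]],0)),2))
P("rim top",t,[(211,292)],J,.078);P("rim side",s,[(333,137)],SJ,.078)
P("rim side l/r",s,[(234,137),(430,137)],SJ,.078)
P("cradle front corners",t,[(90,72),(312,45)],J,.014)
P("cradle front corners s",s,[(580,105),(673,302)],SJ,.014)
P("rear strip",t,[(140,503),(355,478)],J,.026)
P("plate front",t,[(122,146),(291,127)],J,.020)
P("plate front s",s,[(497,130),(557,278)],SJ,.020)
P("hole",t,[(213,203)],J,.020);P("hole s",s,[(449,220)],SJ,.020)
P("plate rear",t,[(150,393),(322,380)],J,.020);P("plate rear s",s,[(205,190),(247,330)],SJ,.020)
C=(350,190,10);SC=(290,235,8)
P("cup top rect",t,[(145,115),(145,300),(425,295),(420,120)],C,.064)
P("cup side top",s,[(122,130),(293,105),(330,338),(145,355)],SC,.064)
P("cup side base back",s,[(140,470),(328,452)],SC,0)
P("balls",t,[(307,210)],C,.011)
M=(350,115,8)
P("mat",t,[(67,122),(407,97),(440,430),(97,462)],M,.004)
P("others",t,[[319,108],[449,222]],(0,0,1),.03)
P("spat",t,[[320,145],[338,145],[339,168],[330,197]],(0,0,1),.0)
E
```

```text
[[100.  50.]]
rim top 0.078 [[0.5684, 0.1313, 0.078]]
rim side 0.078 [[0.569, 0.1331, 0.078]]
rim side l/r 0.078 [[0.5285, 0.1384, 0.078]]
cradle front corners 0.014 [[0.6933, 0.2069, 0.014]]
cradle front corners s 0.014 [[0.6939, 0.2049, 0.014]]
rear strip 0.026 [[0.4633, 0.1733, 0.026]]
plate front 0.02 [[0.6525, 0.1878, 0.02]]
plate front s 0.02 [[0.6524, 0.1877, 0.02]]
hole 0.02 [[0.6225, 0.1388, 0.02]]
hole s 0.02 [[0.6215, 0.1355, 0.02]]
plate rear 0.02 [[0.5214, 0.1702, 0.02]]
plate rear s 0.02 [[0.5199, 0.1671, 0.02]]
cup top rect 0.064 [[0.4887, -0.1391, 0.064]]
cup side top 0.064 [[0.4339, -0.1431, 0.064]]
cup side base back 0 [[0.4294, -0.2237, -0.0]]
balls 0.011 [[0.4615, -0.1971, 0.011]]
mat 0.004 [[0.7216, -0.1249, 0.004]]
others 0.03 [[0.7837, 0.0015, 0.03]]
spat 0.0 [[0.6711, -0.0029, 0.0]]
```

```bash
sed -i 's/)\[0\] if 1 else 0/).reshape(-1,2)/' h.py
cat > m1.py <<'E'
from h import *
t=camera("top");s=camera("side")
P=lambda l,c,pts,b,z:print(l,z,np.round(back(c,uncrop(pts,*b),z)[:,:2],4).tolist())
J=(240,125,6);SJ=(295,145,7)
P("rim top",t,[(211,292)],J,.078);P("rim side",s,[(333,137)],SJ,.078)
P("rim side l/r",s,[(234,137),(430,137)],SJ,.078)
P("cradle front corners",t,[(90,72),(312,45)],J,.008)
P("cradle front corners s",s,[(580,105),(673,302)],SJ,.008)
P("rear strip",t,[(140,503),(355,478)],J,.026)
P("plate front",t,[(122,146),(291,127)],J,.020)
P("plate front s",s,[(497,130),(557,278)],SJ,.020)
P("hole",t,[(213,203)],J,.020);P("hole s",s,[(449,220)],SJ,.020)
P("plate rear",t,[(150,393),(322,380)],J,.020);P("plate rear s",s,[(205,190),(247,330)],SJ,.020)
C=(350,190,10);SC=(290,235,8)
P("cup top rect",t,[(145,115),(145,300),(425,295),(420,120)],C,.064)
P("cup side top",s,[(122,130),(293,105),(330,338),(145,355)],SC,.064)
P("cup side base back",s,[(140,470),(328,452)],SC,0)
P("balls",t,[(307,210)],C,.011)
M=(350,115,8)
P("mat",t,[(67,122),(407,97),(440,430),(97,462)],M,.004)
P("others",t,[[319,108],[449,222]],(0,0,1),.03)
P("spat",t,[[320,145],[338,145],[339,168],[330,197]],(0,0,1),.0)
E
python3 m1.py
```

```text
rim top 0.078 [[0.5684, 0.1313]]
rim side 0.078 [[0.569, 0.1331]]
rim side l/r 0.078 [[0.5285, 0.1384], [0.6086, 0.1279]]
cradle front corners 0.008 [[0.6946, 0.208], [0.7104, 0.089]]
cradle front corners s 0.008 [[0.6958, 0.2111], [0.7094, 0.087]]
rear strip 0.026 [[0.4633, 0.1733], [0.4778, 0.0611]]
plate front 0.02 [[0.6525, 0.1878], [0.6635, 0.0983]]
plate front s 0.02 [[0.6524, 0.1877], [0.6603, 0.096]]
hole 0.02 [[0.6225, 0.1388]]
hole s 0.02 [[0.6215, 0.1355]]
plate rear 0.02 [[0.5214, 0.1702], [0.5294, 0.0796]]
plate rear s 0.02 [[0.5199, 0.1671], [0.5269, 0.0832]]
cup top rect 0.064 [[0.4887, -0.1391], [0.4327, -0.1396], [0.4352, -0.2247], [0.4883, -0.2229]]
cup side top 0.064 [[0.4339, -0.1431], [0.4871, -0.1404], [0.4873, -0.2231], [0.4332, -0.222]]
cup side base back 0 [[0.4294, -0.2237], [0.4871, -0.2247]]
balls 0.011 [[0.4615, -0.1971]]
mat 0.004 [[0.7216, -0.1249], [0.7342, -0.263], [0.5985, -0.2762], [0.5836, -0.1379]]
others 0.03 [[0.7837, 0.0015], [0.4276, -0.4118]]
spat 0.0 [[0.6711, -0.0029], [0.6718, -0.0611], [0.5971, -0.0651], [0.5032, -0.0371]]
```

```bash
cat >> h.py <<'E'
from scipy.spatial.transform import Rotation as R
import sys,json
def pose():
    o=get_obs();return o['ee_pos'],R.from_euler('xyz',o['eef_rot']),o
def plan(pos,rot):
    "shift in current tool axes (before turning), and turn rotvec deg in tool axes"
    p,r,o=pose()
    d=r.inv().apply(np.array(pos)-p);t=(r.inv()*rot).as_rotvec(degrees=True)
    print("t",round(o['time_s'],2),"p",p.round(4),"shift",d.round(4),"turn",t.round(2),"F",o['force'].round(1),"q",o['qpos'].round(3),"g",o['grip_width'].round(4))
    return d,t
def down(yaw_y,tilt=0):
    "tool x down, tool y at yaw; then tilt about tool y (deg)"
    a=np.radians(yaw_y);y=np.array([np.cos(a),np.sin(a),0]);x=np.array([0,0,-1.]);z=np.cross(x,y)
    return R.from_matrix(np.c_[x,y,z])*R.from_rotvec([0,np.radians(tilt),0])
E
python3 - <<'E'
from h import *
u=np.array([np.cos(.13),np.sin(.13)]); j=np.array([.568,.1317])
t=j-u*.070; print(t); plan([*t,.2],down(97.4))
E
```

```text
[0.49859067 0.12262561]Traceback (most recent call last):
  File "<stdin>", line 3, in <module>
  File "h.py", line 27, in plan
    print("t",round(o['time_s'],2),"p",p.round(4),"shift",d.round(4),"turn",t.round(2),"F",o['force'].round(1),"q",o['qpos'].round(3),"g",o['grip_width'].round(4))
                                                                                                                                          ^^^^^^^^^^^^^^^^^^^^^
AttributeError: 'float' object has no attribute 'round'
```

```bash
sed -i "s/o\['grip_width'\].round(4)/round(o['grip_width'],4)/" h.py
python3 - <<'E'
from h import *
plan([.4986,.1226,.2],down(97.4))
E
```

```text
t 0.3 p [0.1582 0.5267 0.2053] shift [ 0.0054 -0.289   0.4423] turn [-2.412e+01 -1.000e-02  2.000e-02] F [-0.1 -0.1  0.4] q [ 1.212  0.3    1.521  0.     1.321 -0.067] g 0.094
```

step_arm(motion=[[[0,-0.029,0.044,0,0,0],[0,-0.029,0.044,0,0,0],[0,-0.029,0.044,0,0,0],[0,-0.029,0.044,0,0,0],[0,-0.029,0.044,0,0,0],[0,-0.029,0.044,0,0,0],[0,-0.029,0.044,0,0,0],[0,-0.029,0.044,0,0,0],[0,-0.029,0.044,0,0,0],[0,-0.029,0.044,0,0,0],[0,0,0,-10,0,0],[0,0,0,-10,0,0]]], fingers=0.03)

```text
time_s: 1.8
ee_pos: [0.4964, 0.1218, 0.2052]
eef_rot: [-3.109, 1.57, -3.047]
force: [-0.4, -0.4, -0.2]
grip_width: 0.0301
```

```bash
python3 - <<'E'
from h import *
plan([.4986,.1226,.2],down(97.4))
E
```

```text
t 1.8 p [0.4964 0.1218 0.2052] shift [0.0052 0.0007 0.0022] turn [-3.87 -0.03 -0.  ] F [-0.4 -0.4 -0.2] q [ 0.169  0.214  1.63   0.     1.299 -1.464] g 0.0301
```

step_arm(motion=[[[0,0.001,0.001,-3.9,0,0],[0.04,0,0,0,0,0],[0.04,0,0,0,0,0],[0.04,0,0,0,0,0],[0.02,0,0,0,0,0],[0.02,0,0,0,0,0],[0,0,0.01,0,0,0],[0,0,0.005,0,0,0],[0,0,0.003,0,0,0],[0,0,0,0,0,0]]])

```text
time_s: 3.05
ee_pos: [0.5153, 0.1258, 0.0459]
eef_rot: [0.06, 1.57, 0.185]
force: [0.3, 0.2, 0.0]
grip_width: 0.03
```

```bash
python3 - <<'E'
from h import *
plan([.4986,.1226,.045],down(97.4))
save("side","s1",(290,130,120,90),6)
E
```

```text
t 3.05 p [0.5153 0.1258 0.0459] shift [ 0.0009 -0.0011 -0.017 ] turn [-0.22  0.04 -0.  ] F [0.3 0.2 0. ] q [ 0.17   0.447  1.726  0.     0.968 -1.526] g 0.03
```

View pics/s1.png

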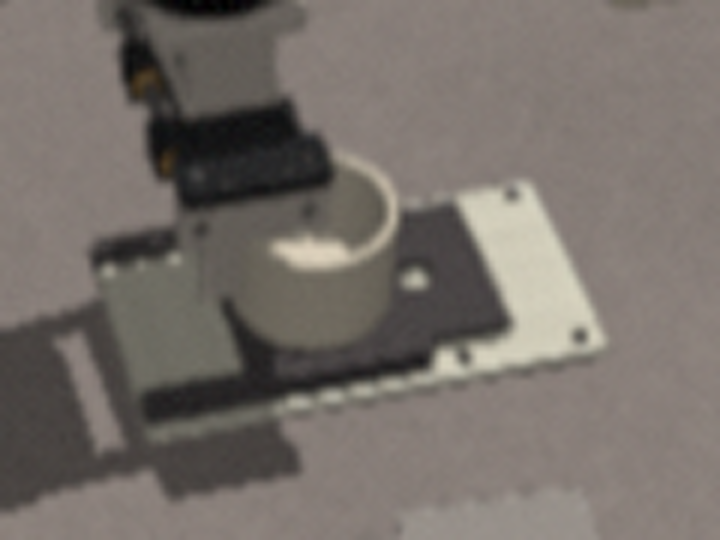

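step_arm(motion=[[[0,0,0.002,0,0,0],[0,0,0.002,0,0,0],[0,0,0.002,0,0,0],[0,0,0.002,0,0,0],[0,0,0.002,0,0,0],[0,0,0.002,0,0,0],[0,0,0.002,0,0,0],[0,0,0.002,0,0,0]]])

```text
time_s: 4.1
ee_pos: [0.5309, 0.1277, 0.0453]
eef_rot: [3.117, 1.571, -3.041]
force: [-3.0, -1.7, -0.1]
grip_width: 0.0301
```

step_arm(motion=[[[0,0,0.002,0,0,0],[0,0,0.0015,0,0,0],[0,0,0.0015,0,0,0],[0,0,0,0,0,0]]])

```text
time_s: 4.6
ee_pos: [0.536, 0.1284, 0.0454]
eef_rot: [0.007, 1.57, 0.132]
force: [0.0, 0.1, -1.0]
grip_width: 0.03
```

```bash
python3 - <<'E'
from h import *
plan([.4986,.1226,.045],down(97.4))
save("side","s2",(290,130,120,90),6)
save("top","t2",(240,125,75,90),6)
E
```

```text
t 4.6 p [0.536  0.1284 0.0454] shift [ 0.0004 -0.001  -0.0379] turn [-0.22  0.02 -0.  ] F [ 0.   0.1 -1. ] q [ 0.169  0.487  1.666 -0.     0.989 -1.527] g 0.03
```

View pics/s2.png

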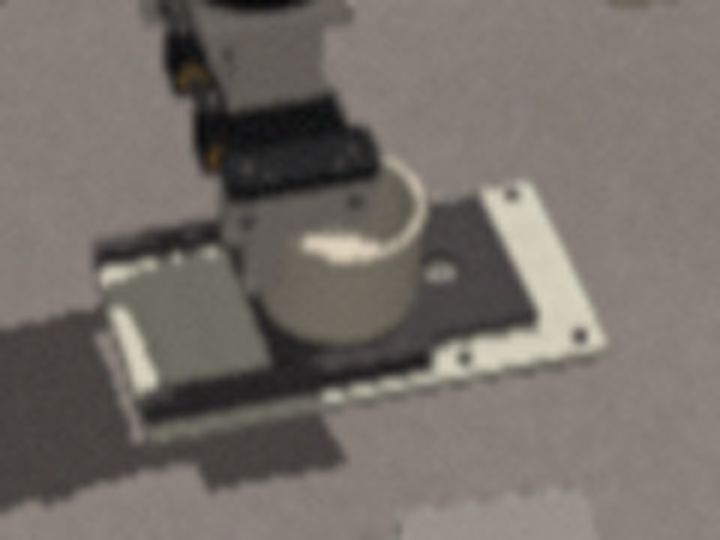

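View pics/t2.png

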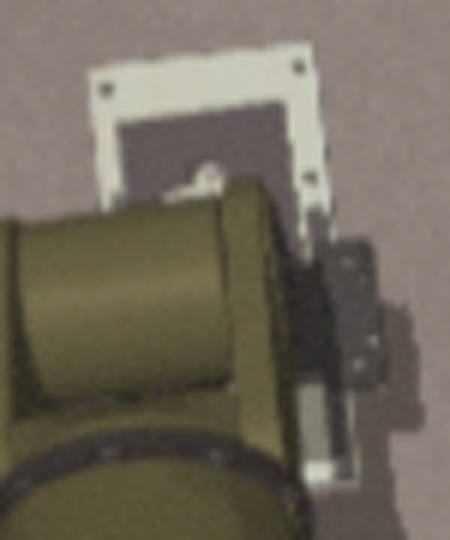

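Contact force has gone from about 3 N to 0 and the hole now shows a pin with a ring around it, so the plate has probably dropped. I back off and check.

step_arm(motion=[[[0,0,-0.01,0,0,0],[0,0,-0.015,0,0,0],[-0.05,0,0,0,0,0],[-0.05,0,0,0,0,0],[-0.05,0,0,0,0,0],[0,-0.05,-0.01,0,0,0],[0,-0.05,-0.01,0,0,0],[0,-0.05,0,0,0,0],[0,-0.05,0,0,0,0]]], fingers=0.09)

```text
time_s: 5.82
ee_pos: [0.5159, -0.0772, 0.1959]
eef_rot: [-0.339, 1.569, -0.213]
force: [0.1, -0.6, 0.1]
grip_width: 0.0902
```

```bash
python3 - <<'E'
from h import *
plan([.461,-.198,.2],down(0))
save("side","s3",(290,130,120,90),6)
save("top","t3",(240,125,75,90),6)
E
```

```text
t 5.83 p [ 0.5159 -0.0772  0.1959] shift [-0.0042 -0.113  -0.0695] turn [ 9.719e+01  7.000e-02 -4.000e-02] F [ 0.1 -0.6  0.1] q [-0.219  0.244  1.615  0.     1.281 -1.915] g 0.0902
```

View pics/s3.png

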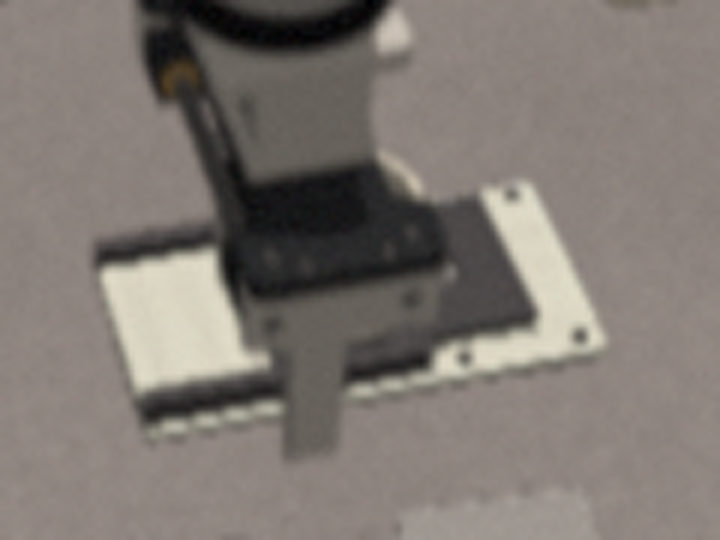

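View pics/t3.png

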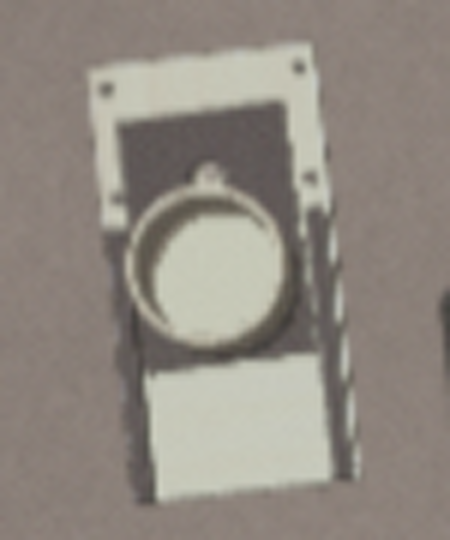

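step_arm(motion=[[[0,-0.057,-0.035,0,0,0],[0,-0.056,-0.035,0,0,0],[0,0,0,9.7,0,0],[0,0,0,9.7,0,0],[0,0,0,9.7,0,0],[0,0,0,9.7,0,0],[0,0,0,9.7,0,0],[0,0,0,9.7,0,0],[0,0,0,9.7,0,0],[0,0,0,9.7,0,0],[0,0,0,9.7,0,0],[0,0,0,9.9,0,0]]])

```text
time_s: 7.42
ee_pos: [0.4641, -0.1886, 0.1956]
eef_rot: [1.326, 1.57, -0.251]
force: [0.4, 0.4, -0.1]
grip_width: 0.0897
```

```bash
python3 - <<'E'
from h import *
plan([.461,-.198,.2],down(0));plan([.461,-.198,.2],down(0,30));print(down(0,30).as_matrix().round(2))
save("side","s4",(290,130,120,90),6)
E
```

```text
t 7.42 p [ 0.4641 -0.1886  0.1956] shift [-0.0044 -0.003   0.0095] turn [-0.31  0.01 -0.04] F [ 0.4  0.4 -0.1] q [-0.459  0.199  1.671  0.     1.271 -0.454] g 0.0897
t 7.42 p [ 0.4641 -0.1886  0.1956] shift [-0.0044 -0.003   0.0095] turn [-0.3  30.01 -0.12] F [ 0.4  0.4 -0.1] q [-0.459  0.199  1.671  0.     1.271 -0.454] g 0.0897
[[ 0.    1.    0.  ]
 [ 0.5   0.   -0.87]
 [-0.87  0.   -0.5 ]]
```

View pics/s4.png

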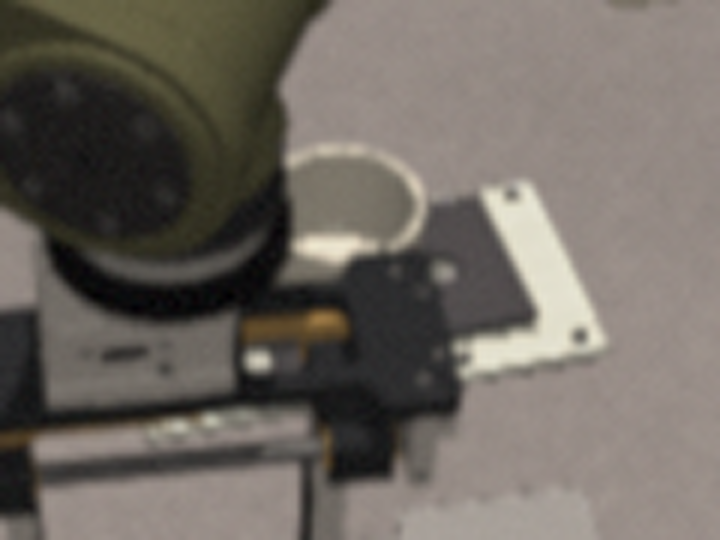

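step_arm(motion=[[[0,0,0,0,10,0],[0,0,0,0,10,0],[0,0,0,0,10,0],[0,0,0,0,0,0]]])

```text
time_s: 7.98
ee_pos: [0.4636, -0.1901, 0.1942]
eef_rot: [-3.14, 1.045, 1.572]
force: [0.4, 1.0, 0.7]
grip_width: 0.0904
```

```bash
python3 - <<'E'
from h import *
d,t=plan([.461,-.198,.2],down(0,30))
# samples
S=[([1.212,.3,1.521,0,1.321,-.067],[.1582,.5267,.2053]),([.169,.214,1.630,0,1.299,-1.464],[.4964,.1218,.2052]),
([.17,.447,1.726,0,.968,-1.526],[.5153,.1258,.0459]),([.169,.487,1.666,0,.989,-1.527],[.536,.1284,.0454]),
([-.219,.244,1.615,0,1.281,-1.915],[.5159,-.0772,.1959]),([-.459,.199,1.671,0,1.271,-.454],[.4641,-.1886,.1956])]
p,r,o=pose(); S.append((list(o['qpos']),list(p)))
print(r.as_matrix().round(3), o['qpos'])
json.dump(S,open('S.json','w'))
E
```

```text
t 7.97 p [ 0.4636 -0.1901  0.1942] shift [-0.009  -0.0026  0.004 ] turn [-0.05 -0.11  0.03] F [0.4 1.  0.7] q [-0.677  0.379  1.53   0.401  1.581 -0.744] g 0.0904
[[-0.001  1.    -0.001]
 [ 0.502 -0.001 -0.865]
 [-0.865 -0.001 -0.502]] [-0.6770345   0.37909373  1.52973565  0.40137894  1.58075656 -0.74365544]
```

```bash
python3 - <<'E'
from h import *
q=[-0.6770345,0.37909373,1.52973565,0.40137894,1.58075656,-0.74365544]
E=lambda a,t:R.from_euler(a,t)
for name,W in {"rollZ":E('z',q[3])*E('y',q[4]),"rollX":E('x',q[3])*E('y',q[4]),"yawy":E('y',q[3])*E('z',q[4]),"-rollZ":E('z',-q[3])*E('y',q[4])}.items():
    print(name,(E('z',q[0])*E('y',q[1]+q[2])*W).as_matrix().round(3).tolist())
# scan forearm offset: roll axis at angle beta in pitch plane
for b in np.arange(-180,181,15):
  for s in(1,-1):
    ax=R.from_rotvec(s*q[3]*np.array([np.sin(np.radians(b)),0,np.cos(np.radians(b))]))
    x=(E('z',q[0])*E('y',q[1]+q[2])*ax*E('y',q[4])).apply([0,0,1])
    print(b,s,x.round(3),end='; ')
E
```

```text
rollZ [[-0.735, 0.678, -0.001], [0.586, 0.636, 0.502], [0.34, 0.369, -0.865]]
rollX [[-0.43, 0.864, -0.263], [0.846, 0.487, 0.216], [0.315, -0.13, -0.94]]
yawy [[0.632, 0.519, 0.576], [0.775, -0.43, -0.463], [0.007, 0.739, -0.674]]
-rollZ [[-0.73, 0.476, -0.49], [0.592, 0.799, -0.107], [0.34, -0.369, -0.865]]
-180 1 [-0.49  -0.107 -0.865]; -180 -1 [-0.001  0.502 -0.865]; -165 1 [-0.469 -0.108 -0.877]; -165 -1 [ 0.005  0.481 -0.877]; -150 1 [-0.438 -0.084 -0.895]; -150 -1 [-0.012  0.446 -0.895]; -135 1 [-0.401 -0.036 -0.916]; -135 -1 [-0.051  0.399 -0.916]; -120 1 [-0.359  0.034 -0.933]; -120 -1 [-0.11   0.344 -0.933]; -105 1 [-0.315  0.119 -0.942]; -105 -1 [-0.184  0.282 -0.942]; -90 1 [-0.268  0.21  -0.94 ]; -90 -1 [-0.263  0.216 -0.94 ]; -75 1 [-0.218  0.3   -0.929]; -75 -1 [-0.34   0.148 -0.929]; -60 1 [-0.165  0.379 -0.91 ]; -60 -1 [-0.406  0.08  -0.91 ]; -45 1 [-0.113  0.442 -0.89 ]; -45 -1 [-0.456  0.016 -0.89 ]; -30 1 [-0.065  0.484 -0.873]; -30 -1 [-0.486 -0.041 -0.873]; -15 1 [-0.025  0.503 -0.864]; -15 -1 [-0.497 -0.083 -0.864]; 0 1 [-0.001  0.502 -0.865]; 0 -1 [-0.49  -0.107 -0.865]; 15 1 [ 0.005  0.481 -0.877]; 15 -1 [-0.469 -0.108 -0.877]; 30 1 [-0.012  0.446 -0.895]; 30 -1 [-0.438 -0.084 -0.895]; 45 1 [-0.051  0.399 -0.916]; 45 -1 [-0.401 -0.036 -0.916]; 60 1 [-0.11   0.344 -0.933]; 60 -1 [-0.359  0.034 -0.933]; 75 1 [-0.184  0.282 -0.942]; 75 -1 [-0.315  0.119 -0.942]; 90 1 [-0.263  0.216 -0.94 ]; 90 -1 [-0.268  0.21  -0.94 ]; 105 1 [-0.34   0.148 -0.929]; 105 -1 [-0.218  0.3   -0.929]; 120 1 [-0.406  0.08  -0.91 ]; 120 -1 [-0.165  0.379 -0.91 ]; 135 1 [-0.456  0.016 -0.89 ]; 135 -1 [-0.113  0.442 -0.89 ]; 150 1 [-0.486 -0.041 -0.873]; 150 -1 [-0.065  0.484 -0.873]; 165 1 [-0.497 -0.083 -0.864]; 165 -1 [-0.025  0.503 -0.864]; 180 1 [-0.49  -0.107 -0.865]; 180 -1 [-0.001  0.502 -0.865];
```

```bash
cat > kin.py <<'E'
from h import *
from scipy.optimize import least_squares
E=lambda a,t:R.from_euler(a,t)
def rows(q):
    z=np.eye(3);A=E('z',q[0]);B=A*E('y',q[1]);C=B*E('y',q[2]);D=C*E('z',q[3]);F=D*E('y',q[4])
    cols=[A.apply([1,0,0]),A.apply([0,1,0]),A.apply([0,0,1]),B.apply([0,0,1]),C.apply([1,0,0]),C.apply([0,0,1]),D.apply([0,1,0]),F.apply([0,0,1]),F.apply([1,0,0])]
    return np.array(cols).T,F
S=json.load(open('S.json'))
M=np.vstack([rows(q)[0] for q,p in S]);b=np.hstack([p for q,p in S])
lam=1e-3
par=np.linalg.solve(M.T@M+1e-6*np.eye(9),M.T@b)
def fk(q):
    m,F=rows(q);return m@par,F*E('z',q[5])*P
P=R.identity()
# from current sample with known R
q7=S[6][0];P=(rows(q7)[1]*E('z',q7[5])).inv()*down(0,30)
lo=np.array([-3.03,-.79,.23,-1.04,0,-2.55]);hi=np.array([3.03,2.21,2.52,4.18,3.07,2.55])
def ik(p,r,q0):
    def f(q):
        a,b=fk(q);return np.r_[(a-p)*10,(b.inv()*r).as_rotvec()]
    s=least_squares(f,np.clip(q0,lo+1e-3,hi-1e-3),bounds=(lo,hi))
    return s.x,np.abs(s.fun).max()
if __name__=="__main__":
    print(par.round(4),(M@par-b).round(4).reshape(-1,3).tolist());print(P.as_matrix().round(3))
E
python3 kin.py
```

```text
[ 0.0289  0.0618  0.2163  0.4241  0.0407  0.4474 -0.0252  0.2658  0.0288] [[0.0002, -0.0, 0.0002], [-0.0002, 0.0, -0.0001], [0.0001, -0.0001, 0.0001], [-0.0002, 0.0002, -0.0001], [0.0, -0.0001, -0.0], [0.0001, 0.0001, -0.0001], [0.0001, 0.0, -0.0]]
[[-0.001 -1.    -0.001]
 [-0.002  0.001 -1.   ]
 [ 1.    -0.001 -0.002]]
```

```bash
cat > scan.py <<'E'
from kin import *
jar=np.array([.5865,.133,.072]);H=.0188
def tool_for(psi,al,th,lip,g=(0,.034)):
    # returns tcp, rot so that cup lip point is at lip
    rot=down(psi-90,al-th)
    L=np.array([np.cos(np.radians(psi)),np.sin(np.radians(psi)),0]);Z=np.array([0,0,1.]);t=np.radians(th)
    cx=L*np.cos(t)-Z*np.sin(t);cz=L*np.sin(t)+Z*np.cos(t)
    hold=lip+cx*(g[0]-.0595)+cz*(g[1]-.064)
    return hold+rot.apply([H,0,0]),rot,cx,cz
if __name__=="__main__":
  for al in(0,20,30,40):
    for psi in range(-180,180,20):
      L=np.array([np.cos(np.radians(psi)),np.sin(np.radians(psi)),0])
      best=None
      for s in [S[6][0],S[5][0],[.2,.3,1.6,1.5,1.,0],[.2,.3,1.6,3,.5,0]]:
        q=np.array(s,float);ok=True;tr=[]
        for th in(0,25,50,80):
          p,r,_,_=tool_for(psi,al,th,jar-L*.012+[0,0,.018+.03*(th<30)])
          q,e=ik(p,r,q);tr.append(q);ok&=e<1e-3
          if not ok:break
        if ok:
          tr=np.array(tr);m=np.minimum(tr-lo,hi-tr).min();dj=np.abs(np.diff(tr,axis=0)).max()
          if best is None or dj<best[1]:best=(m,dj,tr[0].round(2),tr[-1].round(2))
      if best:print(al,psi,*best[:2],*best[2:])
E
python3 scan.py
```

```text
0 -40 0.01947940489118105 0.41995259048689215 [ 0.26  0.47  1.62 -0.    1.05  2.53] [-0.03  1.01  1.08  0.85  2.19  2.29]
0 -20 0.40169928309258207 0.48120228127664055 [ 0.23  0.43  1.68 -0.    1.03  2.15] [0.05 1.09 0.95 0.59 2.39 2.1 ]
0 0 0.5730828177822285 0.5241174623435376 [0.18 0.41 1.71 0.   1.02 1.76] [0.13 1.13 0.9  0.21 2.5  1.76]
0 20 0.5948857245276171 0.5148788583384778 [0.14 0.41 1.71 0.   1.02 1.36] [ 0.2   1.14  0.91 -0.24  2.48  1.36]
0 40 0.4359443785326421 0.46428424794357026 [0.09 0.42 1.69 0.   1.03 0.97] [ 0.27  1.11  0.98 -0.6   2.34  1.05]
0 60 0.18380818800798804 0.40650767683495737 [0.06 0.46 1.64 0.   1.04 0.58] [ 0.34  1.05  1.11 -0.86  2.13  0.88]
20 -20 0.049604164124527284 0.5331932323771558 [ 0.34  0.32  1.89 -0.35  0.69  2.5 ] [0.06 0.93 1.05 0.42 2.13 2.02]
20 0 0.5741610402966693 0.575745109904773 [ 0.22  0.26  1.95 -0.14  0.6   1.9 ] [0.13 0.97 1.   0.14 2.21 1.72]
20 20 0.5786352158156522 0.5705552620631116 [0.09 0.25 1.94 0.16 0.62 1.2 ] [ 0.2   0.98  1.   -0.16  2.2   1.4 ]
20 40 0.6066705844512745 0.5207424471138387 [-0.03  0.3   1.88  0.35  0
[... 1760 characters left out ...]
.6545676969977314 [-0.27  0.4   1.87  0.91  0.91 -0.35] [ 0.28  0.72  1.29 -0.46  1.66  0.89]
40 80 0.4355436290505279 0.47957039128146767 [-0.26  0.55  1.65  0.78  1.16 -0.49] [ 0.31  0.66  1.38 -0.6   1.49  0.67]
40 100 0.3167930156173334 0.5318352140011019 [-0.22  0.7   1.4   0.65  1.4  -0.63] [ 0.34  0.59  1.5  -0.72  1.27  0.46]
40 120 0.21885541880189285 0.6410268254479489 [-0.15  0.84  1.16  0.53  1.62 -0.78] [ 0.34  0.51  1.62 -0.82  1.04  0.26]
40 140 0.1549809070508532 0.7381177419965406 [-0.07  0.97  0.92  0.4   1.82 -0.96] [ 0.32  0.44  1.73 -0.89  0.79  0.04]
40 160 0.18911469768960287 0.7570484801426434 [ 0.02  1.09  0.73  0.26  1.98 -1.17] [ 0.28  0.37  1.81 -0.85  0.53 -0.28]
```

```bash
python3 - <<'E'
from scan import *
plan([.461,-.1886,.0177],down(0,30))
q,e=ik(np.array([.461,-.1886,.0177]),down(0,30),S[6][0]);print(q.round(2),e)
for psi in(40,60,90,120):
  r=down(psi-90,30);h=np.array([.66,-.2,.004+.036]);q2,e=ik(h+r.apply([H,0,0]),r,q);print(psi,q2.round(2),e)
E
```

```text
t 7.97 p [ 0.4636 -0.1901  0.1942] shift [ 0.1534 -0.0025  0.0873] turn [-0.05 -0.11  0.03] F [0.4 1.  0.7] q [-0.677  0.379  1.53   0.401  1.581 -0.744] g 0.0904
[-0.69  0.62  1.64  0.42  1.26 -0.89] 1.0965367502890896e-11
40 [-0.54  0.71  1.42  0.63  0.93 -0.03] 1.1789002829498685e-09
60 [-0.54  0.8   1.27  0.58  1.15 -0.28] 4.589106872288085e-13
90 [-0.51  0.94  1.04  0.46  1.46 -0.63] 1.438960062216665e-12
120 [-0.45  1.06  0.82  0.29  1.7  -1.  ] 8.243405957841786e-15
```

step_arm(motion=[[[0.035,-0.001,0.02,0,0,0],[0.035,-0.001,0.02,0,0,0],[0.035,-0.0005,0.02,0,0,0],[0.024,0,0.013,0,0,0],[0.014,0,0.008,0,0,0],[0.01,0,0.006,0,0,0],[0,0,0,0,0,0]]])

```text
time_s: 8.85
ee_pos: [0.4617, -0.1881, 0.0195]
eef_rot: [3.141, 1.048, 1.571]
force: [0.2, 0.4, 0.1]
grip_width: 0.0898
```

```bash
python3 - <<'E'
from h import *
plan([.461,-.1886,.0177],down(0,30))
save("side","s5",(260,200,120,110),6)
save("side","s5b",(290,130,120,90),6)
E
```

```text
t 8.85 p [ 0.4617 -0.1881  0.0195] shift [ 0.0013 -0.0007  0.0013] turn [0.02 0.03 0.  ] F [0.2 0.4 0.1] q [-0.676  0.608  1.649  0.422  1.258 -0.884] g 0.0898
```

View pics/s5.png

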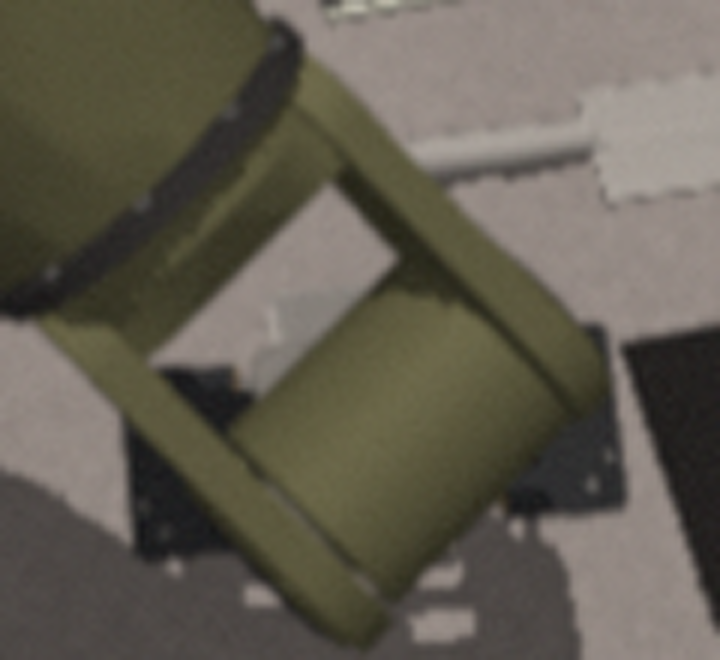

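View pics/s5b.png

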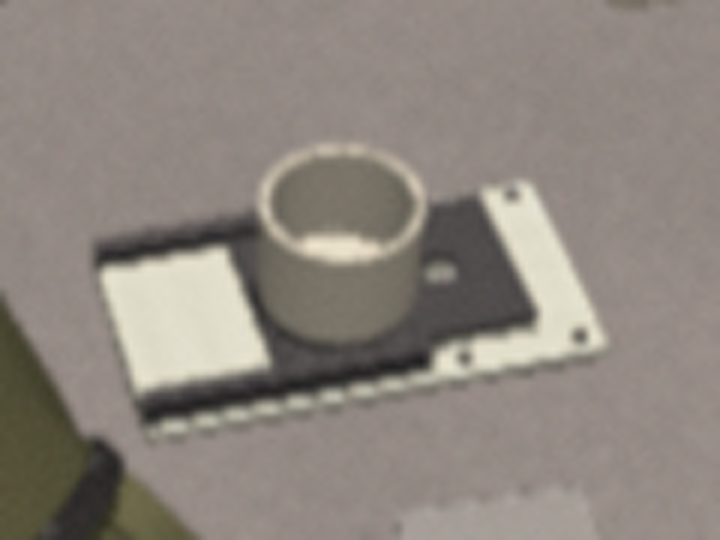

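Cup is occluded by the wrist; jar is now clear in the side view. I triangulate its rim and hole, expecting z ≈ 0.072 for a dropped jar (0.078 before).

```bash
python3 - <<'E'
from h import *
t=camera("top");s=camera("side")
a=uncrop([(207.5,264.5)],240,125,6);b=uncrop([(343,204)],290,130,6)
for z in(.072,.078):
    print(z,back(t,a,z)[0].round(4),back(s,b,z)[0].round(4))
b2=uncrop([(440,271)],290,130,6);a2=uncrop([(208,178)],240,125,6)
print("pin z.014",back(t,a2,.014)[0].round(4),back(s,b2,.014)[0].round(4))
# reference before push
print([ (back(t,uncrop([(211,292)],240,125,6),z)[0].round(4),back(s,uncrop([(333,137)],295,145,7),z)[0].round(4)) for z in(.072,.078)])
E
```

```text
0.072 [0.583  0.1341 0.072 ] [0.5837 0.1398 0.072 ]
0.078 [0.5822 0.1333 0.078 ] [0.5825 0.1337 0.078 ]
pin z.014 [0.6368 0.1425 0.014 ] [0.6364 0.1449 0.014 ]
[(array([0.5691, 0.1321, 0.072 ]), array([0.5701, 0.1393, 0.072 ])), (array([0.5684, 0.1313, 0.078 ]), array([0.569 , 0.1331, 0.078 ]))]
```

The rays meet at z ≈ 0.078, not 0.072, so the jar has not dropped yet. I look closer before going back.

```bash
python3 - <<'E'
from h import *
save("side","s6",(325,145,70,55),11)
save("top","t6",(250,140,55,40),14)
E
```

```text
(no output)
```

View pics/s6.png

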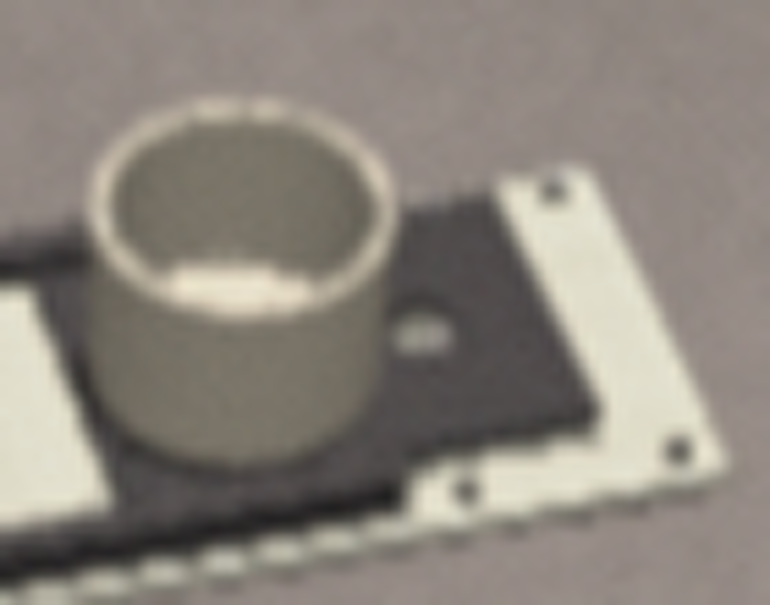

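View pics/t6.png

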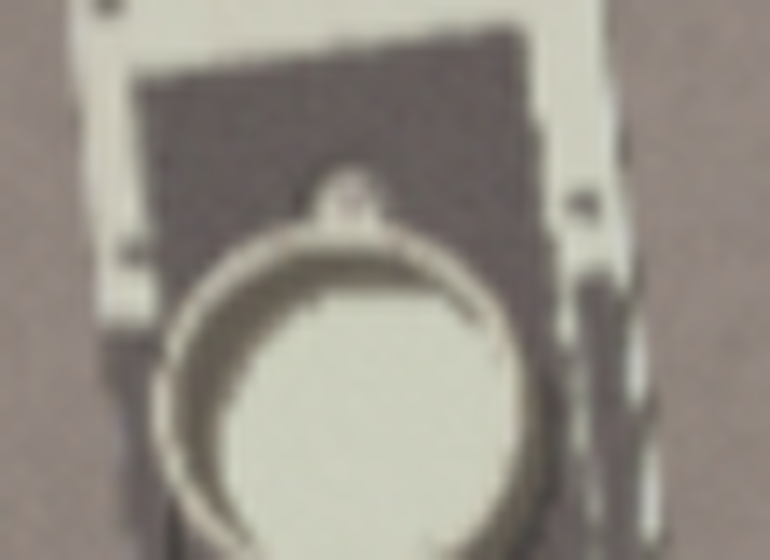

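The jar is a few mm short: in the top crop the pin (350,198) sits ahead of the hole's centre (~350,206). I go back and push on before touching the cup.

step_arm(motion=[[[-0.014,0,-0.008,0,0,0],[-0.035,0,-0.02,0,0,0],[-0.035,0,-0.02,0,0,0],[-0.035,0,-0.02,0,0,0],[-0.031,0,-0.018,0,0,0],[0,0,0,0,-10,0],[0,0,0,0,-10,0],[0,0,0,0,-10,0]]])

```text
time_s: 10.15
ee_pos: [0.4618, -0.1891, 0.1943]
eef_rot: [0.444, 1.563, -1.128]
force: [0.2, -0.2, -0.7]
grip_width: 0.09
```

```bash
python3 - <<'E'
from h import *
plan([.505,.1247,.2],down(97.4))
E
```

```text
t 10.15 p [ 0.4618 -0.1891  0.1943] shift [-0.0076  0.0429 -0.3138] turn [-97.46   0.44   0.19] F [ 0.2 -0.2 -0.7] q [-0.459  0.193  1.681 -0.005  1.262 -0.457] g 0.09
```

step_arm(motion=[[[0,0.0072,-0.0523,0,0,0],[0,0.0072,-0.0523,0,0,0],[0,0.0072,-0.0523,0,0,0],[0,0.0072,-0.0523,0,0,0],[0,0.0072,-0.0523,0,0,0],[0,0.0072,-0.0523,0,0,0],[0,0,0,-10,0,0],[0,0,0,-10,0,0],[0,0,0,-10,0,0],[0,0,0,-10,0,0],[0,0,0,-10,0,0],[0,0,0,-10,0,0]]], fingers=0.03)

```text
time_s: 11.65
ee_pos: [0.5049, 0.125, 0.1936]
eef_rot: [0.614, 1.57, 0.095]
force: [0.5, -0.9, 0.3]
grip_width: 0.0298
```

step_arm(motion=[[[0,0,0,-10,0,0],[0,0,0,-10,0,0],[0,0,0,-10,0,0],[0,0,0,-7.5,0,0],[0,0,0,0,0,0]]])

```text
time_s: 12.28
ee_pos: [0.5049, 0.125, 0.1934]
eef_rot: [-0.029, 1.57, 0.1]
force: [0.2, 0.6, -0.1]
grip_width: 0.0303
```

```bash
python3 - <<'E'
from h import *
plan([.505,.1247,.045],down(97.4))
E
```

```text
t 12.28 p [0.5049 0.125  0.1934] shift [ 1.484e-01 -3.000e-04 -1.000e-04] turn [0.01 0.06 0.  ] F [ 0.2  0.6 -0.1] q [ 0.172  0.243  1.622 -0.     1.276 -1.528] g 0.0303
```

step_arm(motion=[[[0.04,0,0,0,0,0],[0.04,0,0,0,0,0],[0.04,0,0,0,0,0],[0.028,0,0,0,0,0],[0,0,0.01,0,0,0],[0,0,0.01,0,0,0],[0,0,0.006,0,0,0],[0,0,0.003,0,0,0],[0,0,0.002,0,0,0],[0,0,0.001,0,0,0]]])

```text
time_s: 13.52
ee_pos: [0.5362, 0.1291, 0.0444]
eef_rot: [-2.998, 1.569, -2.868]
force: [-4.6, -1.6, 3.5]
grip_width: 0.03
```

step_arm(motion=[[[0,0,0.001,0,0,0],[0,0,0.001,0,0,0]]])

```text
time_s: 13.78
ee_pos: [0.5379, 0.1291, 0.0443]
eef_rot: [-2.922, 1.569, -2.792]
force: [-6.6, -3.9, 4.3]
grip_width: 0.0299
```

step_arm(motion=[[[0,0,0.001,0,0,0],[0,0,0,0,0,0]]])

```text
time_s: 14.02
ee_pos: [0.5395, 0.1296, 0.0443]
eef_rot: [3.102, 1.571, -3.051]
force: [-1.6, -0.7, 0.3]
grip_width: 0.0302
```

```bash
python3 - <<'E'
from h import *
plan([.505,.1247,.045],down(97.4))
save("side","s7",(325,145,70,55),11)
E
```

```text
t 14.03 p [0.5395 0.1296 0.0443] shift [-0.0007 -0.0004 -0.0349] turn [ 0.08 -0.02 -0.  ] F [-1.6 -0.7  0.3] q [ 0.17   0.496  1.655  0.     0.991 -1.532] g 0.0302
```

View pics/s7.png

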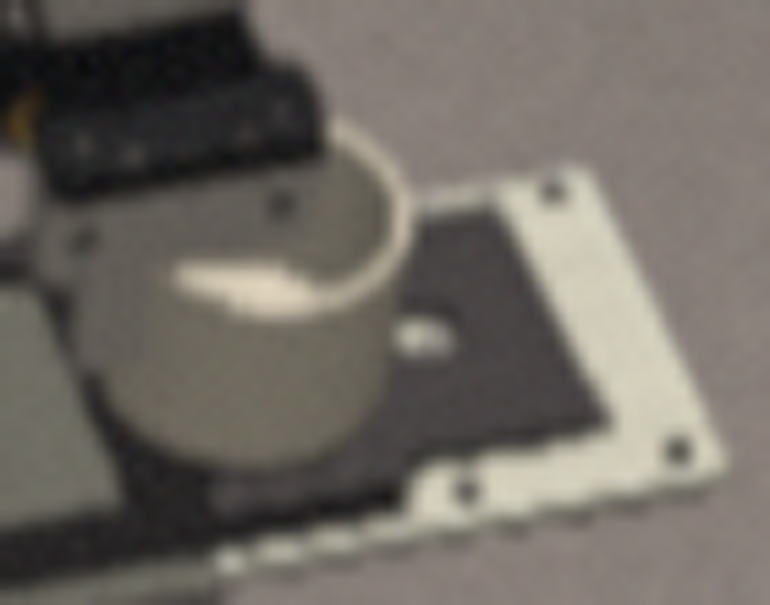

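step_arm(motion=[[[0,0,-0.01,0,0,0],[0,0,-0.02,0,0,0],[-0.05,0,0,0,0,0],[-0.06,0,-0.02,0,0,0],[-0.06,0,-0.05,0,0,0],[0,0,-0.05,0,0,0],[0,0,0,0,0,0]]])

```text
time_s: 14.95
ee_pos: [0.3989, 0.1113, 0.2023]
eef_rot: [0.077, 1.569, 0.208]
force: [0.3, 0.0, -0.6]
grip_width: 0.0302
```

```bash
python3 - <<'E'
from h import *
plan([.505,.1247,.045],down(97.4))
save("side","s8",(325,145,70,55),11)
save("top","t8",(250,140,55,40),14)
E
```

```text
t 14.95 p [0.3989 0.1113 0.2023] shift [ 0.1575 -0.0006  0.1066] turn [ 0.11  0.11 -0.01] F [ 0.3  0.  -0.6] q [ 0.184 -0.007  1.881  0.     1.266 -1.518] g 0.0302
```

View pics/s8.png

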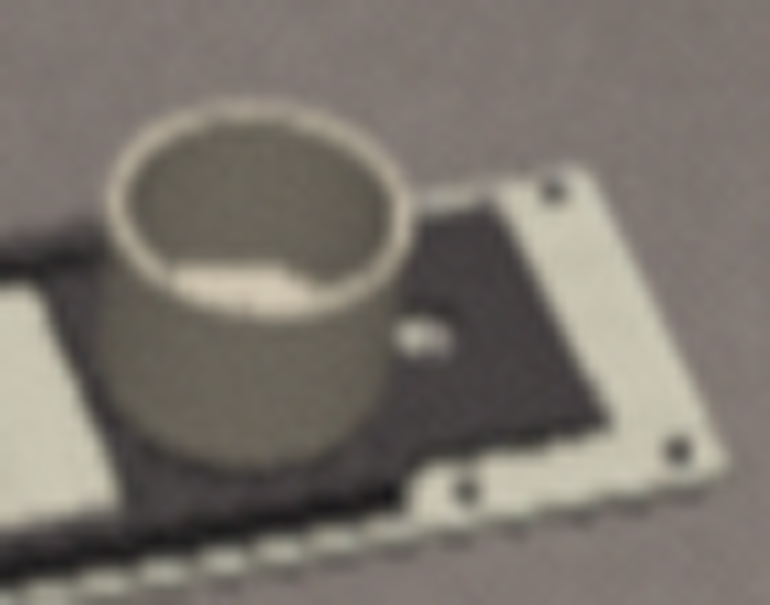

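View pics/t8.png

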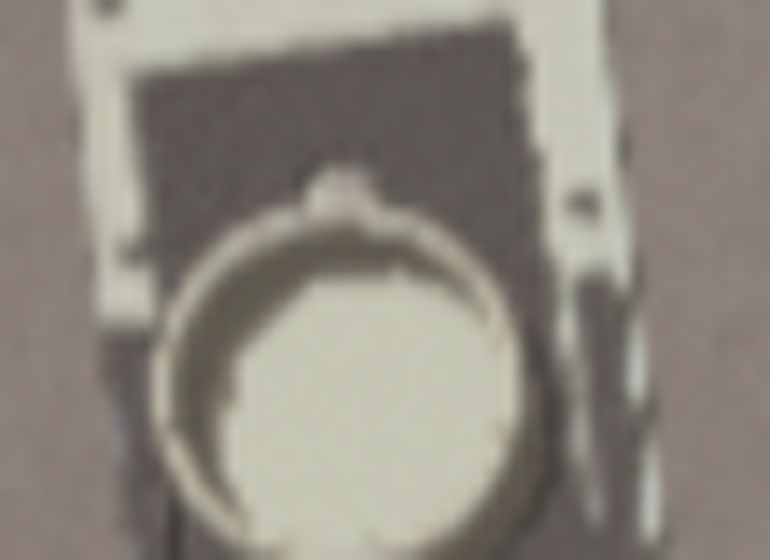

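The side view before and after: the plate's far front corner fell (492,190→492,205), but the rim top is unchanged (row 97) and shifted right. So the front has dropped and the rear still hangs on the ledge. It needs 2 to 3 mm more, pushing lower.

```bash
python3 - <<'E'
from h import *
plan([.511,.1252,.038],down(97.4))
E
```

```text
t 15.05 p [0.4012 0.1115 0.202 ] shift [ 0.1642 -0.0008  0.1104] turn [ 0.09  0.09 -0.01] F [-0.7  0.1 -0.4] q [ 1.830e-01 -1.000e-03  1.875e+00  0.000e+00  1.266e+00 -1.518e+00] g 0.03
```

step_arm(motion=[[[0,-0.0005,0.055,0,0,0],[0,0,0.055,0,0,0],[0.055,0,0,0,0,0],[0.055,0,0,0,0,0],[0.035,0,0,0,0,0],[0.019,0,0,0,0,0],[0,0,0.01,0,0,0],[0,0,0.01,0,0,0],[0,0,0.006,0,0,0],[0,0,0.002,0,0,0],[0,0,0,0,0,0]]])

```text
time_s: 16.42
ee_pos: [0.538, 0.1289, 0.0379]
eef_rot: [0.056, 1.571, 0.187]
force: [-0.6, -0.4, 0.5]
grip_width: 0.0302
```

step_arm(motion=[[[0,0,0.001,0,0,0],[0,0,0,0,0,0]]])

```text
time_s: 16.68
ee_pos: [0.5389, 0.129, 0.0378]
eef_rot: [-0.203, 1.571, -0.073]
force: [-0.0, -0.4, 0.4]
grip_width: 0.0296
```

step_arm(motion=[[[0,0,0.001,0,0,0],[0,0,0,0,0,0]]])

```text
time_s: 16.92
ee_pos: [0.5397, 0.1291, 0.0376]
eef_rot: [-3.085, 1.57, -2.954]
force: [-2.3, 0.4, 1.1]
grip_width: 0.0301
```

step_arm(motion=[[[0,0,0.001,0,0,0],[0,0,0,0,0,0]]])

```text
time_s: 17.18
ee_pos: [0.5408, 0.1293, 0.0375]
eef_rot: [-3.134, 1.57, -3.003]
force: [-1.9, -0.6, -0.6]
grip_width: 0.03
```

```bash
python3 - <<'E'
from h import *
plan([.505,.1247,.045],down(97.4))
save("side","s9",(325,145,70,55),11)
E
```

```text
t 17.18 p [0.5408 0.1293 0.0375] shift [-0.0075  0.0001 -0.0361] turn [ 0.08 -0.02  0.  ] F [-1.9 -0.6 -0.6] q [ 0.169  0.508  1.655  0.     0.979 -1.533] g 0.03
```

View pics/s9.png

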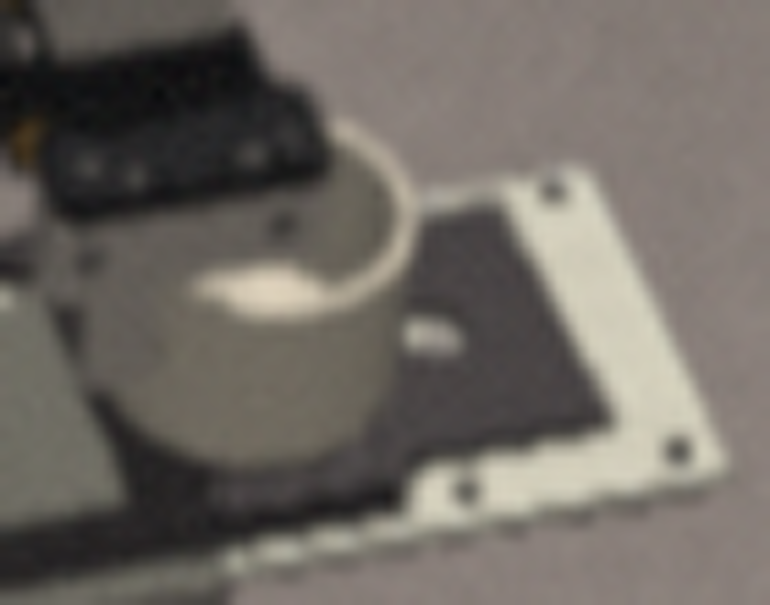

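Still advancing freely at about 2 N, with the rear not yet down. I continue in 1 mm steps.

step_arm(motion=[[[0,0,0.001,0,0,0],[0,0,0,0,0,0]]])

```text
time_s: 17.48
ee_pos: [0.5419, 0.1294, 0.0376]
eef_rot: [-2.927, 1.571, -2.796]
force: [-1.6, -0.1, -1.6]
grip_width: 0.0302
```

step_arm(motion=[[[0,0,0.001,0,0,0],[0,0,0,0,0,0]]])

```text
time_s: 17.73
ee_pos: [0.543, 0.1296, 0.0376]
eef_rot: [-0.067, 1.571, 0.064]
force: [-2.3, -0.8, -1.4]
grip_width: 0.0306
```

```bash
python3 - <<'E'
from h import *
plan([.505,.1247,.045],down(97.4))
save("side","s10",(325,145,70,55),11)
E
```

```text
t 17.73 p [0.543  0.1296 0.0376] shift [-0.0074  0.0001 -0.0383] turn [0.08 0.01 0.  ] F [-2.3 -0.8 -1.4] q [ 0.169  0.512  1.648 -0.     0.981 -1.533] g 0.0306
```

View pics/s10.png

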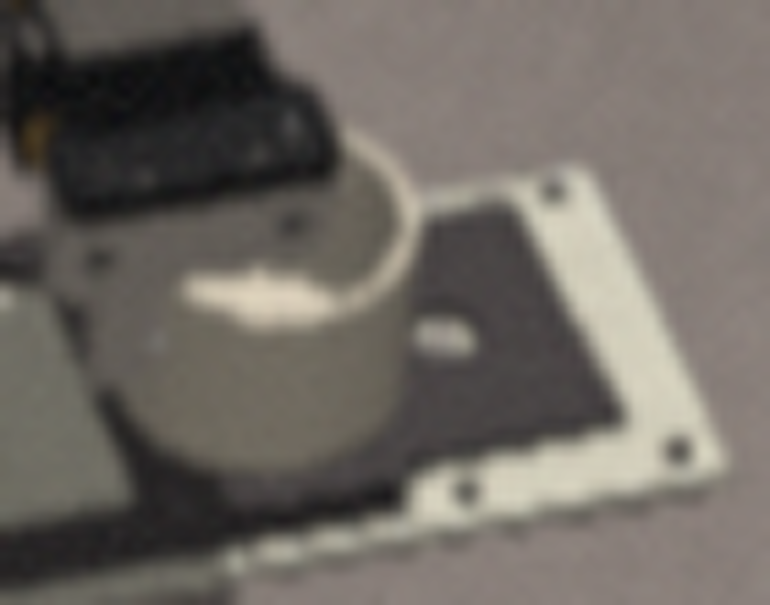

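step_arm(motion=[[[0,0,0.001,0,0,0],[0,0,0,0,0,0]]])

```text
time_s: 18.02
ee_pos: [0.5438, 0.1297, 0.0376]
eef_rot: [-3.087, 1.57, -2.957]
force: [-4.2, 0.0, -1.2]
grip_width: 0.0304
```

```bash
python3 - <<'E'
from h import *
plan([.505,.1247,.045],down(97.4))
E
```

```text
t 18.02 p [0.5438 0.1297 0.0376] shift [-0.0074  0.0001 -0.0392] turn [ 0.08 -0.02  0.  ] F [-4.2  0.  -1.2] q [ 0.169  0.514  1.646 -0.     0.983 -1.533] g 0.0304
```

step_arm(motion=[[[0,0,-0.01,0,0,0],[0,0,-0.02,0,0,0],[-0.05,0,0,0,0,0],[-0.06,0,-0.02,0,0,0],[-0.06,0,-0.05,0,0,0],[0,0,-0.05,0,0,0],[0,0,0,0,0,0]]])

```text
time_s: 18.9
ee_pos: [0.4034, 0.1113, 0.1958]
eef_rot: [0.037, 1.568, 0.168]
force: [0.4, 0.1, -0.6]
grip_width: 0.0301
```

```bash
python3 - <<'E'
from h import *
plan([.505,.1247,.045],down(97.4))
save("side","s11",(325,145,70,55),11)
save("top","t11",(250,140,55,40),14)
E
```

```text
t 18.9 p [0.4034 0.1113 0.1958] shift [0.1511 0.     0.102 ] turn [ 0.1   0.16 -0.01] F [ 0.4  0.1 -0.6] q [ 0.182  0.009  1.88  -0.     1.25  -1.52 ] g 0.0301
```

View pics/s11.png

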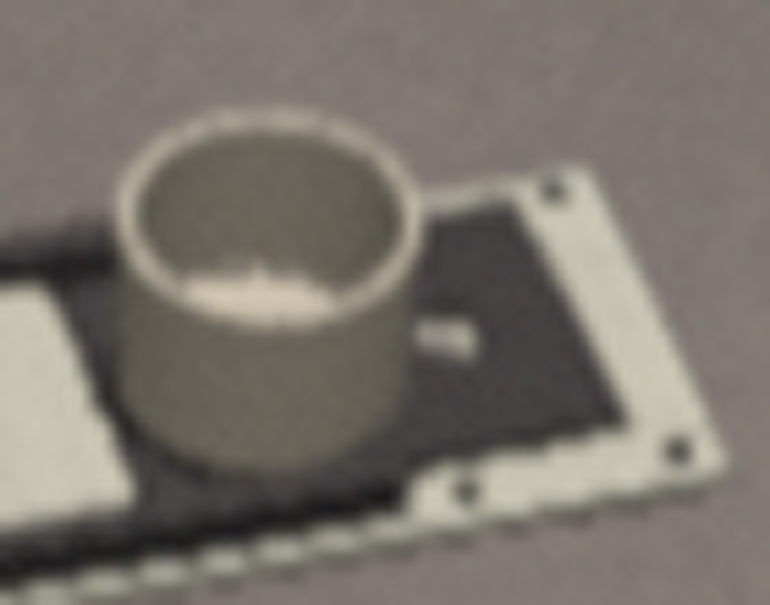

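View pics/t11.png

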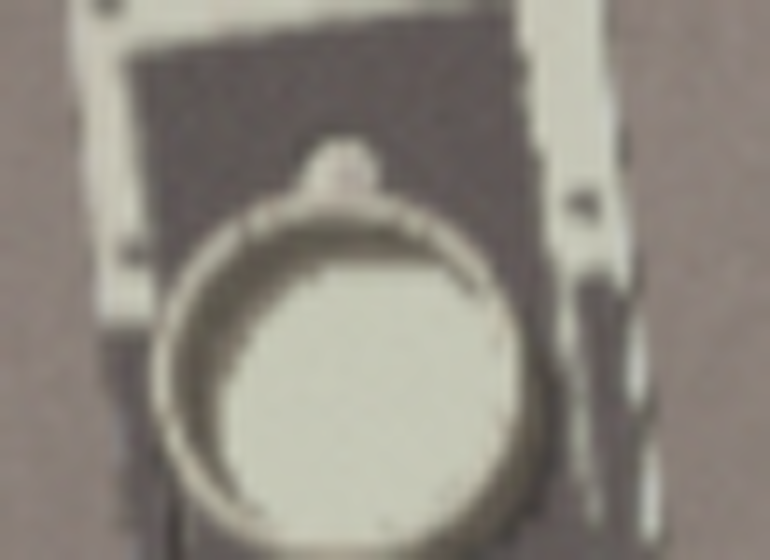

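```bash
python3 - <<'E'
from h import *
t=camera("top");s=camera("side")
a=uncrop([(338,381)],250,140,14);b=uncrop([(269,216)],325,145,11)
for z in(.066,.072,.078):
    print(z,back(t,a,z)[0].round(4),back(s,b,z)[0].round(4))
# overlays: project model for home/not: given axis guess from rim
u=np.array([np.cos(.13),np.sin(.13),0]);v=np.array([-u[1],u[0],0])
for z0,c in((.008,np.array([.588,.136,0])),(.014,np.array([.588,.136,0]))):
    im=cv2.resize(s["pixels"][145:200,325:395,::-1],None,fx=11,fy=11,interpolation=cv2.INTER_CUBIC)
    im2=cv2.resize(t["pixels"][140:180,250:305,::-1],None,fx=14,fy=14,interpolation=cv2.INTER_CUBIC)
    th=np.linspace(0,2*np.pi,120)
    def dr(P,closed=True):
        for cam,I,x0,y0,k in((s,im,325,145,11),(t,im2,250,140,14)):
            q=((proj(cam,P)-[x0,y0]+.5)*k-.5).round().astype(np.int32);cv2.polylines(I,[q],closed,(0,0,255),1)
    O=c+[0,0,z0]
    for rr in(.04,.036):dr(np.array([O+[0,0,.064]+rr*(np.cos(x)*u+np.sin(x)*v) for x in th]))
    dr(np.array([O+[0,0,.006]+.054*u+.009*(np.cos(x)*u+np.sin(x)*v) for x in th]))
    dr(np.array([O+[0,0,.006]+x*u+y*v for x,y in((-.045,-.045),(.091,-.045),(.091,.045),(-.045,.045))]))
    cv2.imwrite(f"pics/ov_s{int(z0*1000)}.png",im);cv2.imwrite(f"pics/ov_t{int(z0*1000)}.png",im2)
E
```

```text
0.066 [0.5896 0.1365 0.066 ] [0.5911 0.1427 0.066 ]
0.072 [0.5888 0.1357 0.072 ] [0.5898 0.1365 0.072 ]
0.078 [0.588  0.1349 0.078 ] [0.5885 0.1304 0.078 ]
```

View pics/ov_s8.png

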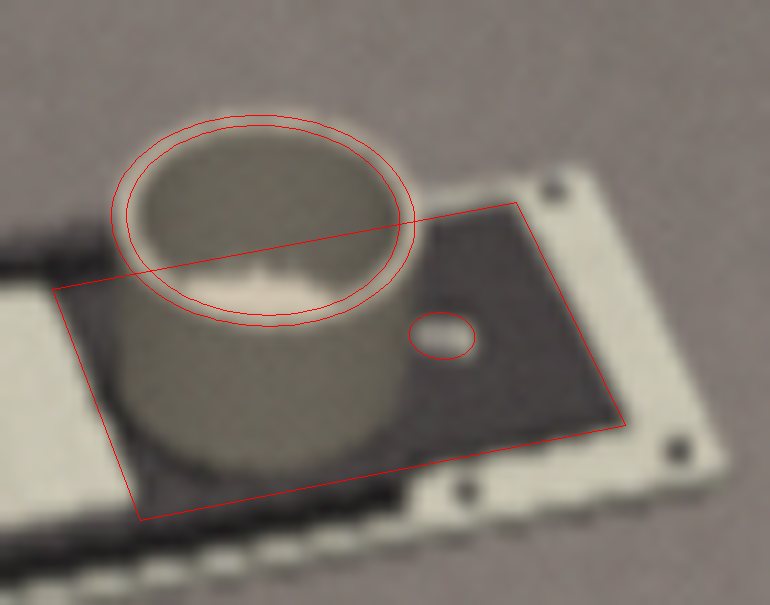

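View pics/ov_t8.png

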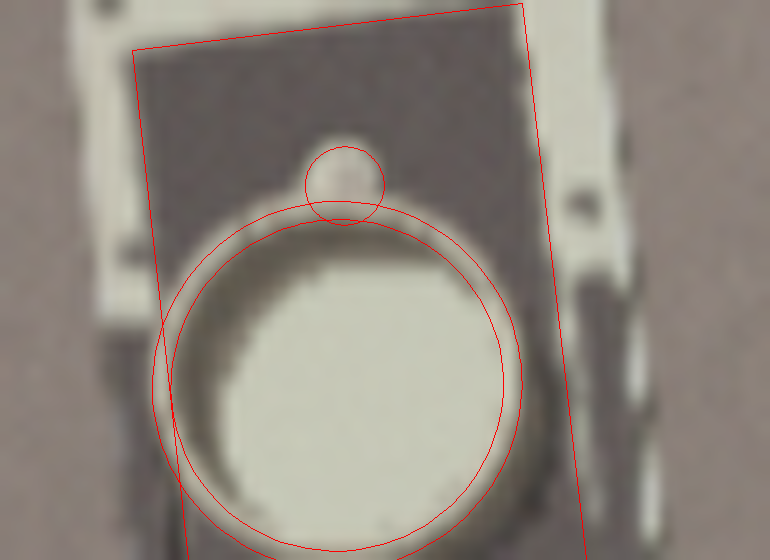

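View pics/ov_s14.png

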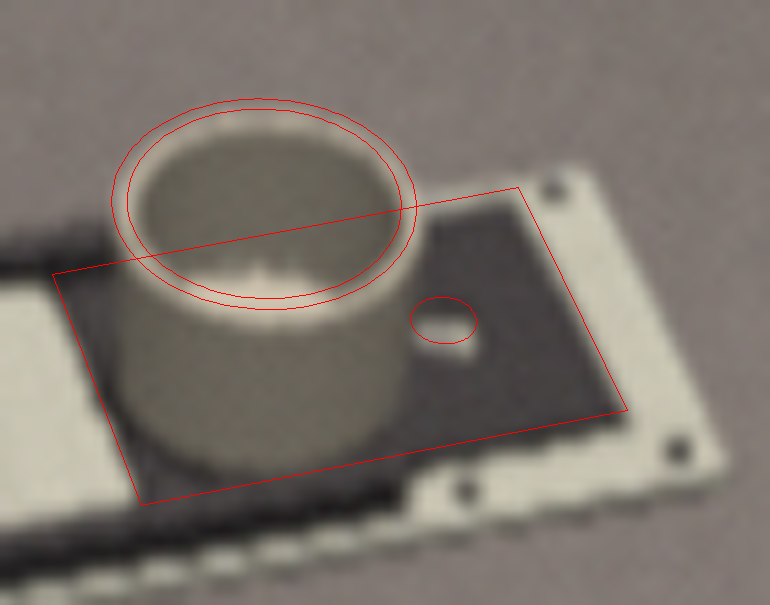

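The dropped model (z = 8 mm) matches all four plate edges, the hole and the rim; the undropped one is off by about 15 px. The rays meet at (0.589, 0.136, 0.072), so the jar is home and flat. Now the cup.

```bash
python3 - <<'E'
from h import *
plan([.461,-.1886,.2],down(0));
E
```

```text
t 19.1 p [0.406  0.1116 0.1949] shift [-0.0051 -0.3048  0.0155] turn [ 9.747e+01  2.000e-02 -2.000e-02] F [-0.1 -0.6  0. ] q [ 0.181  0.018  1.873  0.     1.25  -1.52 ] g 0.0304
```

step_arm(motion=[[[0,-0.05,0.0025,0,0,0],[0,-0.05,0.0025,0,0,0],[0,-0.05,0.0025,0,0,0],[0,-0.05,0.0025,0,0,0],[0,-0.05,0.0025,0,0,0],[0,-0.054,0.003,0,0,0],[0,0,0,10,0,0],[0,0,0,10,0,0],[0,0,0,10,0,0],[0,0,0,10,0,0],[0,0,0,10,0,0],[0,0,0,10,0,0]]], fingers=0.09)

```text
time_s: 20.6
ee_pos: [0.4608, -0.1883, 0.1942]
eef_rot: [-2.648, 1.57, 2.712]
force: [-0.3, 0.3, 0.4]
grip_width: 0.0899
```

step_arm(motion=[[[0,0,0,10,0,0],[0,0,0,10,0,0],[0,0,0,10,0,0],[0,0,0,7.5,0,0],[0,0,0,0,10,0],[0,0,0,0,10,0],[0,0,0,0,10,0],[0,0,0,0,0,0]]])

```text
time_s: 21.6
ee_pos: [0.4602, -0.1896, 0.1928]
eef_rot: [-3.136, 1.045, 1.573]
force: [-0.4, -0.7, -0.4]
grip_width: 0.09
```

```bash
python3 - <<'E'
from h import *
plan([.461,-.1886,.0177],down(0,30))
save("top","t12",(330,170,90,60),8)
E
```

```text
t 21.6 p [ 0.4602 -0.1896  0.1928] shift [0.1519 0.0013 0.0871] turn [-0.25 -0.15  0.05] F [-0.4 -0.7 -0.4] q [-0.68   0.374  1.54   0.401  1.578 -0.745] g 0.09
```

View pics/t12.png

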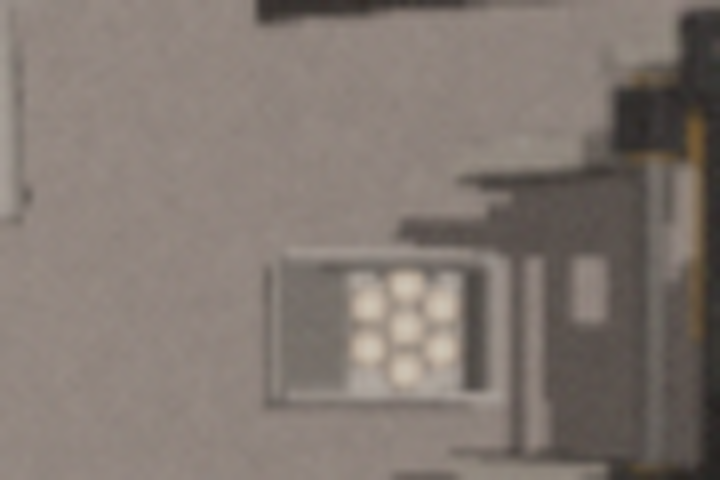

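The top crop shows the cup undisturbed with its seven balls (405,327), and the fingers straddling it. Descend and grip.

step_arm(motion=[[[0.035,0.001,0.02,0,0,0],[0.035,0,0.02,0,0,0],[0.035,0,0.02,0,0,0],[0.024,0,0.014,0,0,0],[0.014,0,0.008,0,0,0],[0.009,0,0.005,0,0,0],[0,0,0,0,0,0]]])

```text
time_s: 22.52
ee_pos: [0.4614, -0.1872, 0.0199]
eef_rot: [-3.142, 1.048, 1.571]
force: [0.0, -0.7, 0.5]
grip_width: 0.0899
```

step_arm(motion=[[[0,0,0,0,0,0],[0,0,0,0,0,0],[0,0,0,0,0,0],[0,0,0,0,0,0],[0,0,0,0,0,0]]], fingers=0.05, squeeze=30)

```text
time_s: 23.15
ee_pos: [0.4613, -0.1873, 0.02]
eef_rot: [3.142, 1.047, 1.571]
force: [-2.1, 0.1, 3.1]
grip_width: 0.0557
```

```bash
python3 - <<'E'
from h import *
plan([.461,-.1886,.0177],down(0,30))
plan([.461,-.1886,.15],down(0,30))
E
```

```text
t 23.15 p [ 0.4613 -0.1873  0.02  ] shift [ 0.0014 -0.0003  0.0023] turn [-0.01  0.   -0.01] F [-2.1  0.1  3.1] q [-0.675  0.606  1.652  0.423  1.258 -0.884] g 0.0557
t 23.15 p [ 0.4613 -0.1873  0.02  ] shift [-0.1132 -0.0003 -0.0639] turn [-0.01  0.   -0.01] F [-2.1  0.1  3.1] q [-0.675  0.606  1.652  0.423  1.258 -0.884] g 0.0557
```

```bash
cat > pour.py <<'E'
from scan import *
g=(.0013,.0363);PSI=75
L=np.array([np.cos(np.radians(PSI)),np.sin(np.radians(PSI)),0])
jc=np.array([.5885,.1358,0])
def tgt(th,z,back_=.016): return tool_for(PSI,30,th,jc-L*back_+[0,0,z],g)[:2]
# lip in tool frame
p,r=tgt(0,.2);w=r.inv().apply(jc-L*.016+[0,0,.2]-p)
def rowfor(d): return w-R.from_rotvec([0,-np.radians(d),0]).apply(w)
if __name__=="__main__":
    print("w",w.round(4));[print(d,rowfor(d).round(4)) for d in(10,5,4,3)]
    q=np.array(get_obs()['qpos'])
    for th,z in((0,.17),(30,.17),(55,.17),(55,.084),(65,.084),(78,.084)):
        p,r=tgt(th,z);q,e=ik(p,r,q);print(th,p.round(3),q.round(2),e)
    print(plan(*tgt(0,.17)))
E
python3 pour.py
```

```text
w [-0.0137  0.     -0.0643]
10 [-0.0114  0.      0.0014]
5 [-0.0057 -0.      0.0009]
4 [-0.0045  0.      0.0008]
3 [-0.0034  0.      0.0006]
0 [0.572 0.073 0.126] [-0.19  0.4   1.65  0.59  1.13 -0.2 ] 7.729566986469648e-12
30 [0.568 0.058 0.156] [0.04 0.39 1.52 0.   1.23 0.3 ] 3.0531133177191805e-15
55 [0.568 0.059 0.185] [ 0.21  0.5   1.39 -0.39  1.47  0.56] 1.5207923809157362e-10
55 [0.568 0.059 0.099] [ 0.21  0.59  1.47 -0.4   1.32  0.62] 1.2212453270876722e-15
65 [0.569 0.062 0.11 ] [ 0.27  0.65  1.41 -0.52  1.44  0.7 ] 1.6067480679282653e-10
78 [0.571 0.069 0.123] [ 0.33  0.75  1.33 -0.66  1.61  0.76] 4.163336342344337e-16
t 23.15 p [ 0.4613 -0.1873  0.02  ] shift [ 0.0385  0.1104 -0.2787] turn [12.98  0.    7.49] F [-2.1  0.1  3.1] q [-0.675  0.606  1.652  0.423  1.258 -0.884] g 0.0557
(array([ 0.03846918,  0.1104139 , -0.27865285]), array([1.29796931e+01, 1.08313715e-03, 7.49199431e+00]))
```

step_arm(motion=[[[-0.009,0,-0.005,0,0,0],[-0.026,0,-0.015,0,0,0],[-0.035,0,-0.02,0,0,0],[-0.035,0,-0.02,0,0,0],[-0.02,0,-0.012,0,0,0],[0,0,0,0,0,0]]])

```text
time_s: 23.9
ee_pos: [0.4617, -0.1878, 0.1655]
eef_rot: [3.137, 1.049, 1.566]
force: [-0.7, -0.0, -2.7]
grip_width: 0.056
```

```bash
python3 - <<'E'
from pour import *
plan(*tgt(0,.18))
save("top","t13",(330,150,110,75),7)
save("side","s13",(270,190,110,80),7)
E
```

```text
t 23.9 p [ 0.4617 -0.1878  0.1655] shift [ 0.1558  0.1098 -0.2115] turn [13.05  0.11  7.35] F [-0.7 -0.  -2.7] q [-0.675  0.4    1.57   0.401  1.519 -0.768] g 0.056
```

View pics/t13.png

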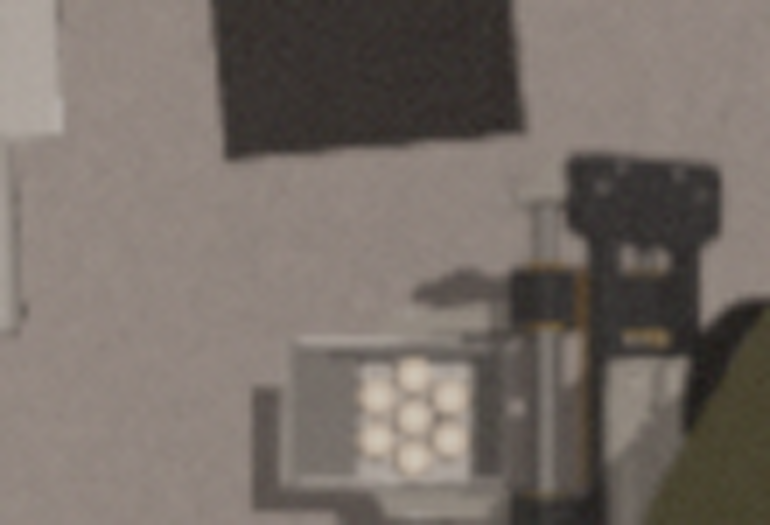

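Cup lifted level with all seven balls (413,415), 2.7 N felt, which fits 0.24 kg. Carry it to beside the jar.

step_arm(motion=[[[0.009,0.007,-0.013,0,0,0],[0.019,0.013,-0.025,0,0,0],[0.022,0.015,-0.03,0,0,0],[0.022,0.015,-0.03,0,0,0],[0.022,0.015,-0.03,0,0,0],[0.022,0.015,-0.03,0,0,0],[0.022,0.015,-0.03,0,0,0],[0.012,0.009,-0.017,0,0,0],[0.006,0.005,-0.008,0,0,0],[0,0,0,6.5,0,3.7],[0,0,0,6.5,0,3.7],[0,0,0,0,0,0]]])

```text
time_s: 25.5
ee_pos: [0.5697, 0.0751, 0.1352]
eef_rot: [-3.137, 1.048, 1.314]
force: [-0.6, 0.2, -2.3]
grip_width: 0.0559
```

```bash
python3 - <<'E'
from pour import *
plan(*tgt(0,.18))
save("top","t14",(240,125,75,90),6)
save("side","s14",(290,120,120,90),6)
E
```

```text
t 25.5 p [0.5697 0.0751 0.1352] shift [-0.0014  0.0025  0.0008] turn [-0.02  0.02  0.15] F [-0.6  0.2 -2.3] q [-0.172  0.387  1.668  0.588  1.114 -0.183] g 0.0559
```

View pics/t14.png

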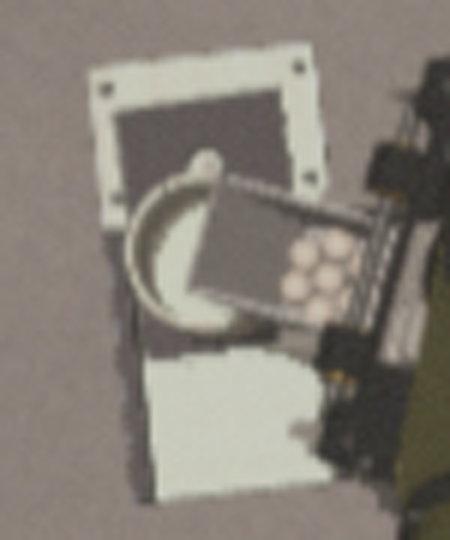

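View pics/s14.png

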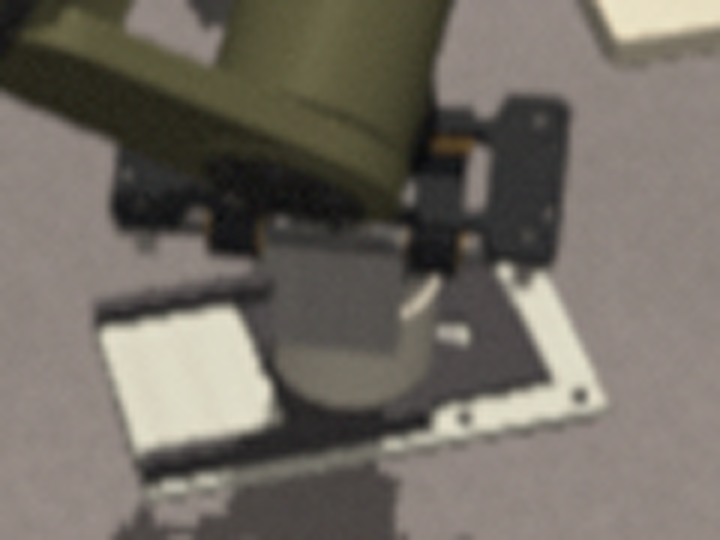

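```bash
python3 - <<'E'
from pour import *
t=camera("top")
print(back(t,uncrop([(222,178),(188,288),(205,233)],240,125,6),.18).round(4), (jc-L*.016).round(4))
E
```

```text
[[0.6085 0.1138 0.18  ]
 [0.558  0.1283 0.18  ]
 [0.5832 0.1211 0.18  ]] [0.5844 0.1203 0.    ]
```

step_arm(motion=[[[-0.0057,0,0.0009,0,-5,0],[-0.0057,0,0.0009,0,-5,0],[-0.0057,0,0.0009,0,-5,0],[-0.0057,0,0.0009,0,-5,0],[-0.0057,0,0.0009,0,-5,0],[-0.0057,0,0.0009,0,-5,0],[-0.0057,0,0.0009,0,-5,0],[-0.0057,0,0.0009,0,-5,0],[-0.0057,0,0.0009,0,-5,0],[-0.0057,0,0.0009,0,-5,0],[0,0,0,0,0,0]]])

```text
time_s: 27.02
ee_pos: [0.5666, 0.0606, 0.1885]
eef_rot: [-0.009, 1.222, -1.839]
force: [-0.6, 0.5, -2.7]
grip_width: 0.0555
```

```bash
python3 - <<'E'
from pour import *
plan(*tgt(50,.088))
save("top","t15",(240,125,75,90),6)
save("side","s15",(290,120,120,90),6)
E
```

```text
t 27.02 p [0.5666 0.0606 0.1885] shift [ 0.0868  0.002  -0.0287] turn [0.2  0.01 0.12] F [-0.6  0.5 -2.7] q [ 0.188  0.46   1.38  -0.314  1.466  0.506] g 0.0555
```

View pics/t15.png

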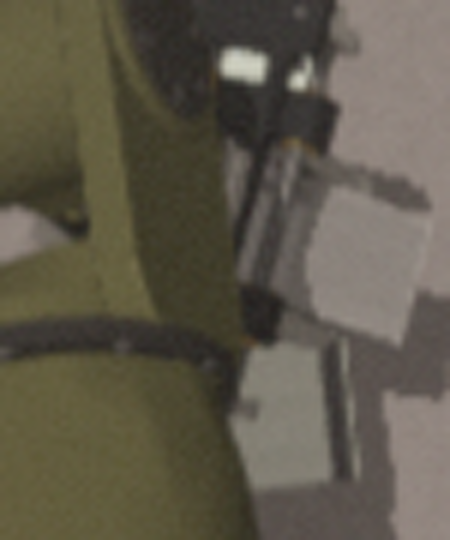

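View pics/s15.png

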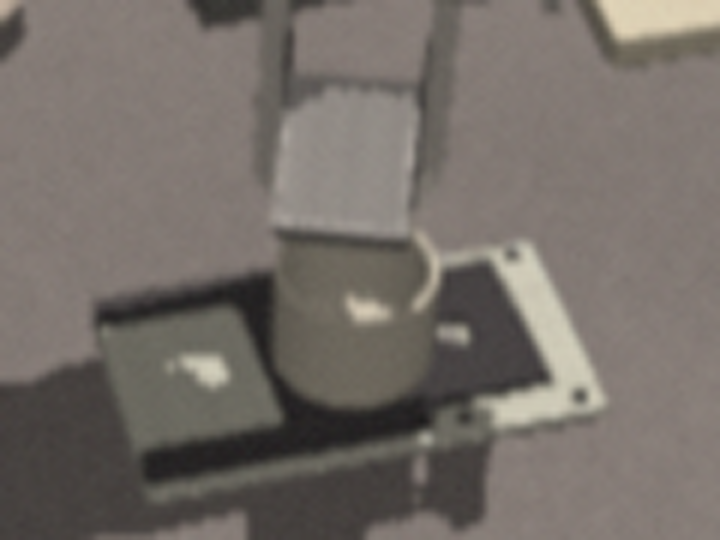

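step_arm(motion=[[[0.015,0.001,-0.005,0,0,0],[0.024,0.001,-0.008,0,0,0],[0.024,0,-0.008,0,0,0],[0.016,0,-0.005,0,0,0],[0.008,0,-0.003,0,0,0],[0,0,0,0,0,0]]])

```text
time_s: 27.88
ee_pos: [0.5674, 0.0567, 0.0972]
eef_rot: [-0.006, 1.221, -1.838]
force: [-0.8, -0.4, -1.7]
grip_width: 0.0558
```

```bash
python3 - <<'E'
from pour import *
plan(*tgt(50,.085))
save("side","s16",(325,135,70,60),11)
E
```

```text
t 27.88 p [0.5674 0.0567 0.0972] shift [ 0.0026 -0.0001 -0.0018] turn [0.05 0.01 0.1 ] F [-0.8 -0.4 -1.7] q [ 0.182  0.553  1.465 -0.326  1.294  0.56 ] g 0.0558
```

View pics/s16.png

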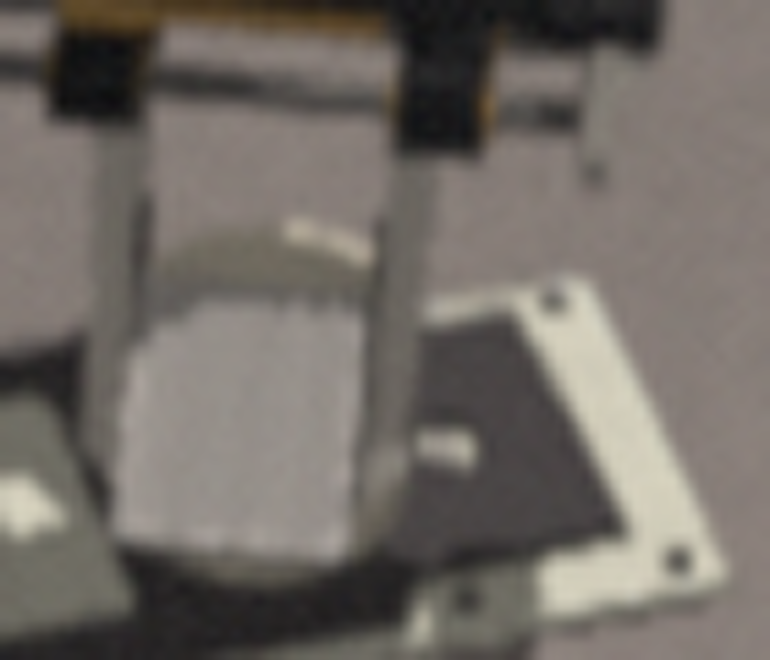

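step_arm(motion=[[[-0.0045,0,0.0008,0,-5,0],[-0.0055,0,0.0009,0,-5,0],[-0.0034,0,0.0006,0,-3,0],[-0.0034,0,0.0006,0,-3,0],[0,0,0,0,0,0],[-0.0034,0,0.0006,0,-3,0],[0,0,0,0,0,0],[-0.0034,0,0.0006,0,-3,0],[0,0,0,0,0,0],[0,0,0,0,0,0]]])

```text
time_s: 29.18
ee_pos: [0.5697, 0.0643, 0.1199]
eef_rot: [-0.002, 0.84, -1.834]
force: [-0.2, 0.5, -1.8]
grip_width: 0.056
```

```bash
python3 - <<'E'
from pour import *
plan(*tgt(72,.085))
save("side","s17",(325,135,70,60),11)
E
```

```text
t 29.18 p [0.5697 0.0643 0.1199] shift [ 0.0009 -0.0003 -0.0022] turn [ 0.05 -0.1   0.05] F [-0.2  0.5 -1.8] q [ 0.314  0.695  1.311 -0.594  1.588  0.705] g 0.056
```

View pics/s17.png

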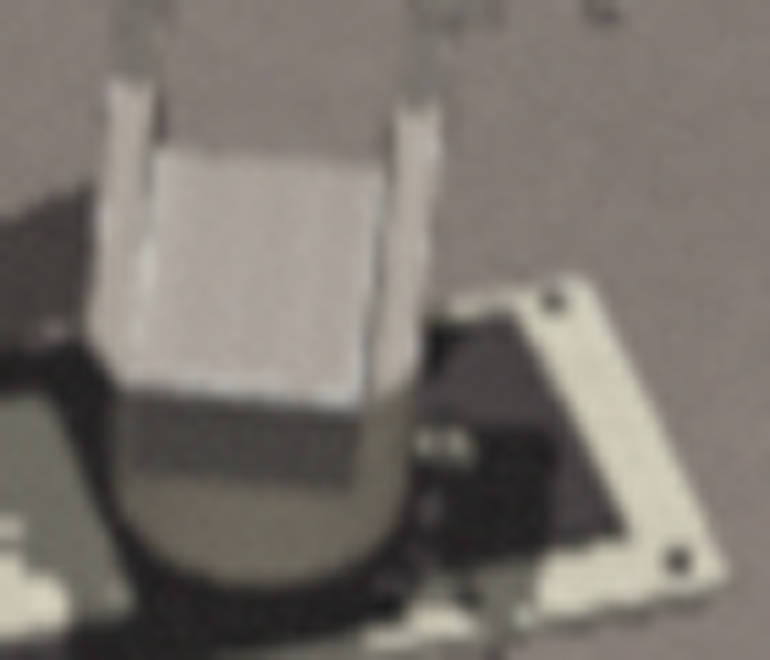

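Cup is tipped at 72° over the jar mouth and no balls are outside. I tip on to about 80° and wait.

step_arm(motion=[[[-0.0034,0,0.0006,0,-3,0],[0,0,0,0,0,0],[-0.0034,0,0.0006,0,-3,0],[0,0,0,0,0,0],[-0.0023,0,0.0004,0,-2,0],[0,0,0,0,0,0],[0,0,0,0,0,0],[0,0,0,0,0,0],[0,0,0,0,0,0],[0,0,0,0,0,0]]])

```text
time_s: 30.48
ee_pos: [0.571, 0.0695, 0.1275]
eef_rot: [-0.002, 0.698, -1.834]
force: [0.9, -1.2, -2.0]
grip_width: 0.0556
```

```bash
python3 - <<'E'
from pour import *
plan(*tgt(80,.085))
save("side","s18");save("top","t18")
E
```

```text
t 30.48 p [0.571  0.0695 0.1275] shift [ 0.0008 -0.0002 -0.002 ] turn [0.08 0.   0.04] F [ 0.9 -1.2 -2. ] q [ 0.354  0.759  1.251 -0.682  1.698  0.729] g 0.0556
```

View pics/s18.png

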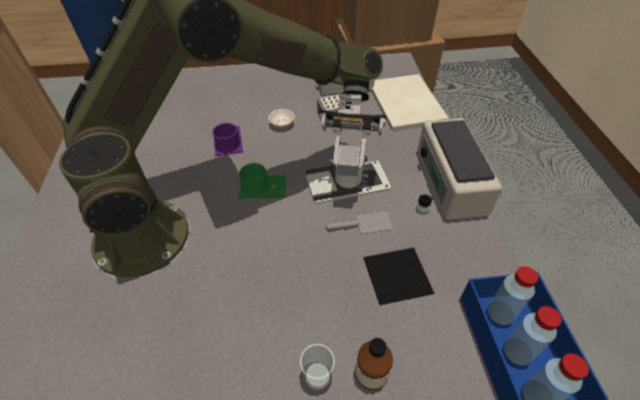

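View pics/t18.png

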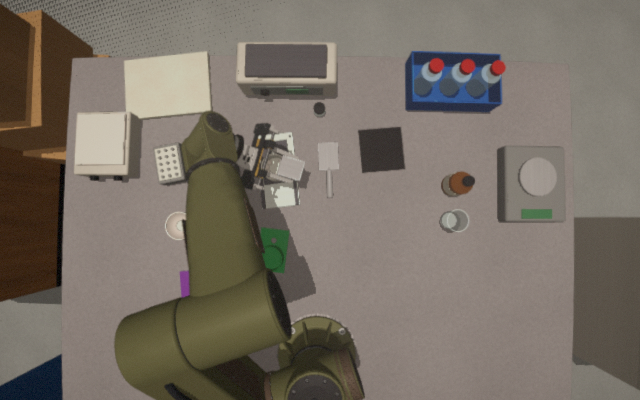

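```bash
python3 - <<'E'
from pour import *
plan(*tgt(80,.185))
E
```

```text
t 30.57 p [0.571  0.0696 0.1274] shift [-0.0635 -0.0004  0.0746] turn [0.08 0.01 0.04] F [-1.  -0.5 -1.3] q [ 0.354  0.759  1.251 -0.682  1.698  0.729] g 0.0561
```

step_arm(motion=[[[-0.015,0,0.017,0,0,0],[-0.024,0,0.028,0,0,0],[-0.024,0,0.029,0,0,0],[0.011,0,-0.0034,0,10,0],[0.011,0,-0.0034,0,10,0],[0.011,0,-0.0034,0,10,0],[0.011,0,-0.0034,0,10,0],[0.011,0,-0.0034,0,10,0],[0.011,0,-0.0034,0,10,0],[0.011,0,-0.0034,0,10,0],[0.011,0,-0.0034,0,10,0],[0,0,0,0,0,0]]])

```text
time_s: 32.08
ee_pos: [0.5715, 0.0719, 0.1397]
eef_rot: [-3.136, 1.048, 1.313]
force: [0.2, -0.8, -1.6]
grip_width: 0.0558
```

```bash
python3 - <<'E'
from pour import *
plan(*tgt(0,.185))
save("top","t19",(240,125,75,90),6)
r=down(0,30);h=np.array([.66,-.2,.15+.0363]);plan(h+r.apply([H+0,.0,0])+[0,.0013,0],r)
E
```

```text
t 32.08 p [0.5715 0.0719 0.1397] shift [-0.0005 -0.0001 -0.0018] turn [-0.11  0.06  0.11] F [ 0.2 -0.8 -1.6] q [-0.177  0.385  1.659  0.584  1.126 -0.178] g 0.0558
t 32.12 p [0.572  0.0723 0.1405] shift [-0.14    0.1526  0.1849] turn [-13.02   0.2   -7.41] F [ 0.9 -0.8 -1. ] q [-0.175  0.384  1.657  0.581  1.126 -0.175] g 0.0556
```

View pics/t19.png

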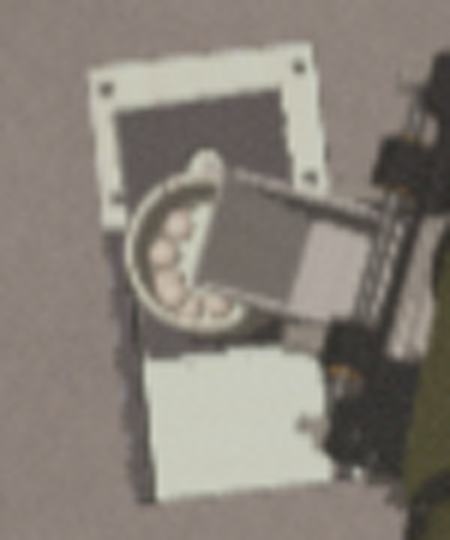

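The cup is empty (floor visible at (330,265)), and the balls lie in the jar (five visible, the rest behind the lip). On to the mat, without turning.

```bash
cat > mat.py <<'E'
from pour import *
def mt(z):
    r=down(-15,30);h=np.array([.659,-.2005,z+.0363])+L*.0013
    return h+r.apply([H,0,0]),r
E
python3 - <<'E'
from mat import *
plan(*mt(.10));plan(*mt(.004))
q,e=ik(*mt(.004),get_obs()['qpos']);print(q,e)
E
```

```text
t 32.12 p [0.572  0.0723 0.1405] shift [-0.0968  0.1546  0.21  ] turn [-0.02  0.21  0.07] F [ 0.9 -0.8 -1. ] q [-0.175  0.384  1.657  0.581  1.126 -0.175] g 0.0556
t 32.12 p [0.572  0.0723 0.1405] shift [-0.0135  0.1547  0.2577] turn [-0.02  0.21  0.07] F [ 0.9 -0.8 -1. ] q [-0.175  0.384  1.657  0.581  1.126 -0.175] g 0.0556
[-0.53257361  0.86437658  1.16034256  0.52381867  1.30952464 -0.45794042] 4.107825191113079e-14
```

step_arm(motion=[[[-0.007,0.011,0.015,0,0,0],[-0.0138,0.0221,0.03,0,0,0],[-0.0138,0.0221,0.03,0,0,0],[-0.0138,0.0221,0.03,0,0,0],[-0.0138,0.0221,0.03,0,0,0],[-0.0138,0.0221,0.03,0,0,0],[-0.0138,0.0221,0.03,0,0,0],[-0.007,0.011,0.015,0,0,0],[0,0,0,0,0,0]]])

```text
time_s: 33.25
ee_pos: [0.6621, -0.1903, 0.1185]
eef_rot: [-3.139, 1.05, 1.312]
force: [-0.2, 0.4, -1.2]
grip_width: 0.0557
```

```bash
python3 - <<'E'
from mat import *
plan(*mt(.10));plan(*mt(.008))
save("top","t20",(240,100,180,130),4)
save("side","s20",(300,140,150,170),3)
E
```

```text
t 33.25 p [ 0.6621 -0.1903  0.1185] shift [-0.0013 -0.0004 -0.0008] turn [-0.05  0.16  0.08] F [-0.2  0.4 -1.2] q [-0.524  0.755  1.129  0.507  1.427 -0.38 ] g 0.0557
t 33.25 p [ 0.6621 -0.1903  0.1185] shift [ 0.0785 -0.0002  0.0449] turn [-0.05  0.16  0.08] F [-0.2  0.4 -1.2] q [-0.524  0.755  1.129  0.507  1.427 -0.38 ] g 0.0557
```

View pics/t20.png

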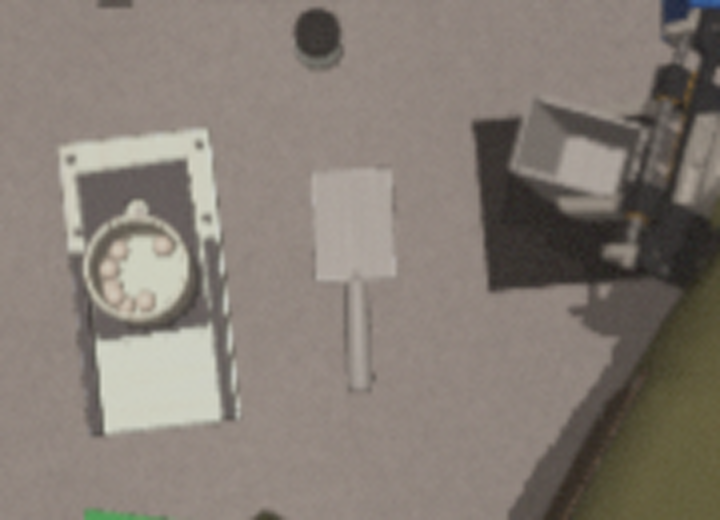

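View pics/s20.png

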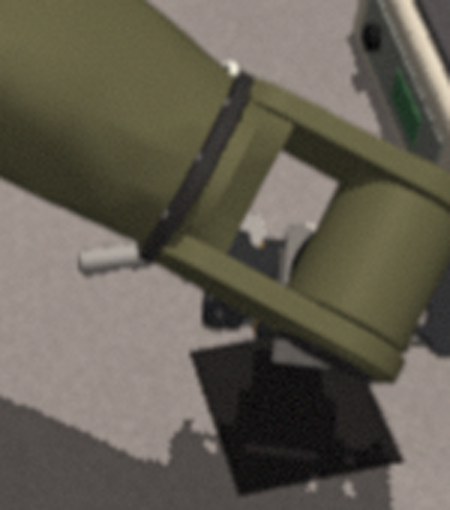

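step_arm(motion=[[[0.017,0,0.01,0,0,0],[0.026,0,0.015,0,0,0],[0.022,0,0.012,0,0,0],[0.009,0,0.005,0,0,0],[0.005,0,0.003,0,0,0],[0,0,0,0,0,0]]])

```text
time_s: 34.1
ee_pos: [0.662, -0.1886, 0.0278]
eef_rot: [-3.139, 1.048, 1.311]
force: [-0.0, -0.5, -1.4]
grip_width: 0.056
```

step_arm(motion=[[[0.0013,0,0.0007,0,0,0],[0.0013,0,0.0007,0,0,0],[0,0,0,0,0,0]]])

```text
time_s: 34.48
ee_pos: [0.6618, -0.1884, 0.0246]
eef_rot: [-3.139, 1.047, 1.312]
force: [0.2, -0.1, -1.8]
grip_width: 0.0557
```

```bash
python3 - <<'E'
from mat import *
plan(*mt(.004))
save("top","t21",(255,155,45,45),14)
E
```

```text
t 34.48 p [ 0.6618 -0.1884  0.0246] shift [-0.0003  0.0004  0.0017] turn [-0.02  0.01  0.09] F [ 0.2 -0.1 -1.8] q [-0.523  0.862  1.177  0.526  1.293 -0.457] g 0.0557
```

View pics/t21.png

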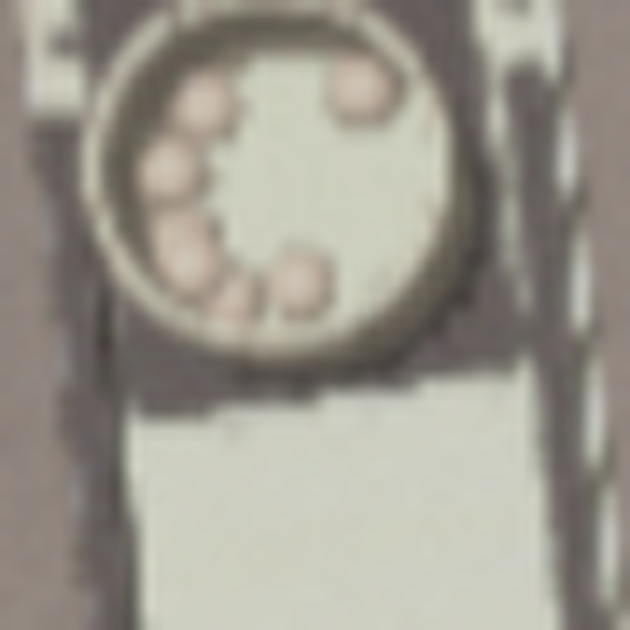

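Six balls are clear in this crop: (205,103), (170,165), (187,250), (233,300), (298,280), (362,88). I look for the seventh before releasing.

```bash
python3 - <<'E'
from h import *
ims=[camera("top")["pixels"].astype(float) for _ in range(6)]
m=np.mean(ims,0)
def out(n,x,y,w,h,k):
    c=np.clip((m[y:y+h,x:x+w]-60)*1.5,0,255).astype(np.uint8)
    cv2.imwrite(f"pics/{n}.png",cv2.resize(c[:,:,::-1],None,fx=k,fy=k,interpolation=cv2.INTER_LANCZOS4))
out("t22",255,150,36,36,16);out("t23",355,120,60,45,13)
im=[camera("side")["pixels"].astype(float) for _ in range(6)];m=np.mean(im,0);out("s22",325,145,60,50,13)
E
```

```text
(no output)
```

View pics/t22.png

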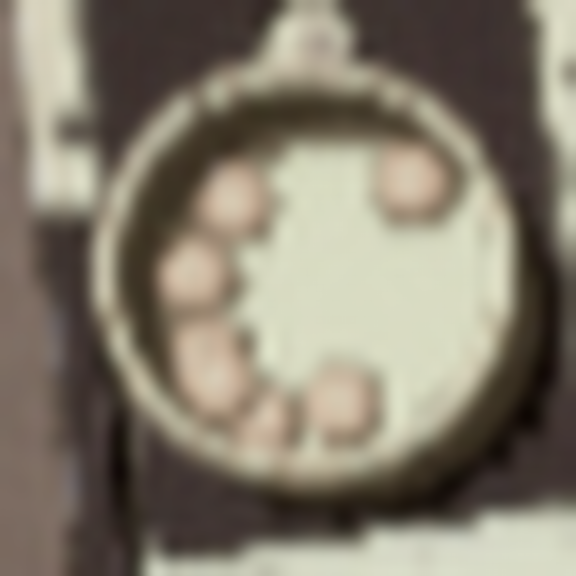

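View pics/t23.png

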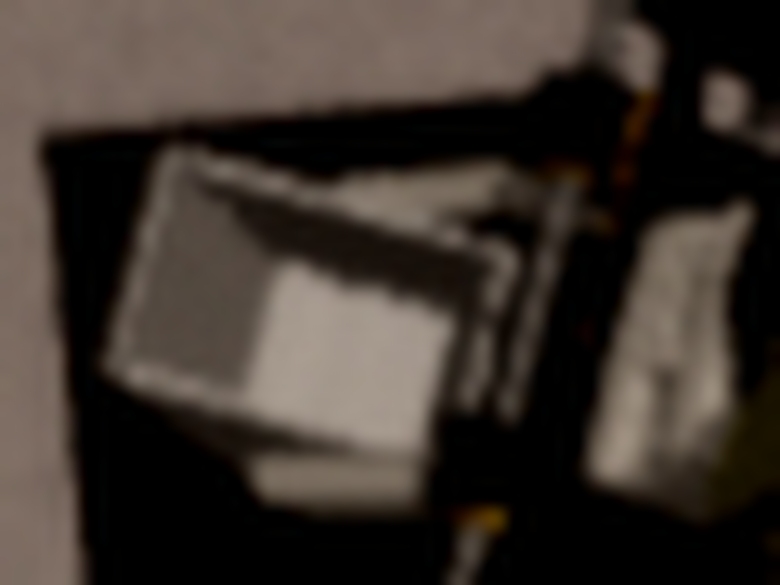

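View pics/s22.png

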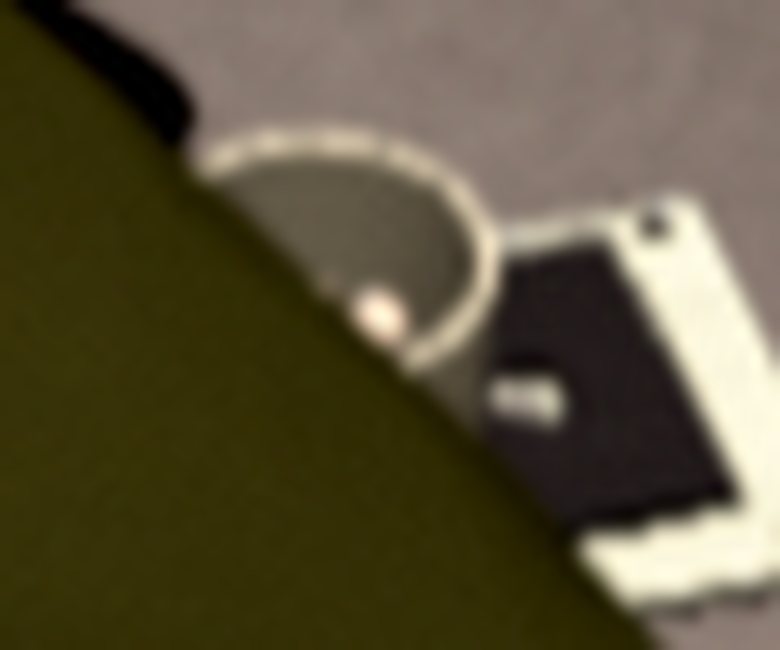

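The cup interior is empty. One jar blob (212,365) is elongated and may be two balls. I set the cup down, withdraw, and count from a clear side view.

step_arm(motion=[[[0.0009,0,0.0005,0,0,0],[0,0,0,0,0,0]]])

```text
time_s: 35.38
ee_pos: [0.6619, -0.1885, 0.0241]
eef_rot: [-3.139, 1.047, 1.311]
force: [-2.6, 0.8, 4.9]
grip_width: 0.0559
```

step_arm(motion=[[[0.0009,0,0.0005,0,0,0],[0,0,0,0,0,0]]])

```text
time_s: 35.62
ee_pos: [0.662, -0.1885, 0.0241]
eef_rot: [-3.14, 1.047, 1.311]
force: [-7.6, 1.2, 12.0]
grip_width: 0.056
```

step_arm(motion=[[[-0.0008,0,-0.0005,0,0,0],[0,0,0,0,0,0]]])

```text
time_s: 35.88
ee_pos: [0.662, -0.1885, 0.0241]
eef_rot: [-3.14, 1.047, 1.311]
force: [-3.0, -0.4, 6.1]
grip_width: 0.056
```

step_arm(motion=[[[0,0,0,0,0,0],[0,0,0,0,0,0],[0,0,0,0,0,0],[0,0,0,0,0,0]]], fingers=0.08)

```text
time_s: 36.38
ee_pos: [0.6618, -0.1883, 0.0233]
eef_rot: [-3.138, 1.047, 1.312]
force: [0.6, 0.1, 0.2]
grip_width: 0.0797
```

step_arm(motion=[[[-0.01,0,0,0,0,0],[-0.025,0,0,0,0,0],[-0.04,0,0,0,0,0],[-0.05,0,0,0,0,0],[-0.05,0,0,0,0,0],[0,0,0,0,0,0]]])

```text
time_s: 37.12
ee_pos: [0.6398, -0.2756, 0.1795]
eef_rot: [3.131, 1.05, 1.298]
force: [0.3, 0.9, -1.0]
grip_width: 0.0801
```

```bash
python3 - <<'E'
from h import *
plan([.45,-.35,.25],down(-15,30))
save("side","s24");save("top","t24",(330,100,110,80),7)
E
```

```text
t 37.12 p [ 0.6398 -0.2756  0.1795] shift [-0.1222 -0.1635  0.0698] turn [ 0.05  0.17 -0.3 ] F [ 0.3  0.9 -1. ] q [-0.642  0.758  0.98   0.483  1.603 -0.413] g 0.0801
```

View pics/s24.png

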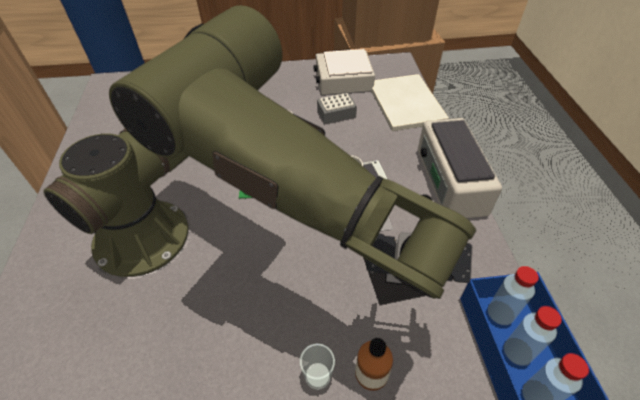

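View pics/t24.png

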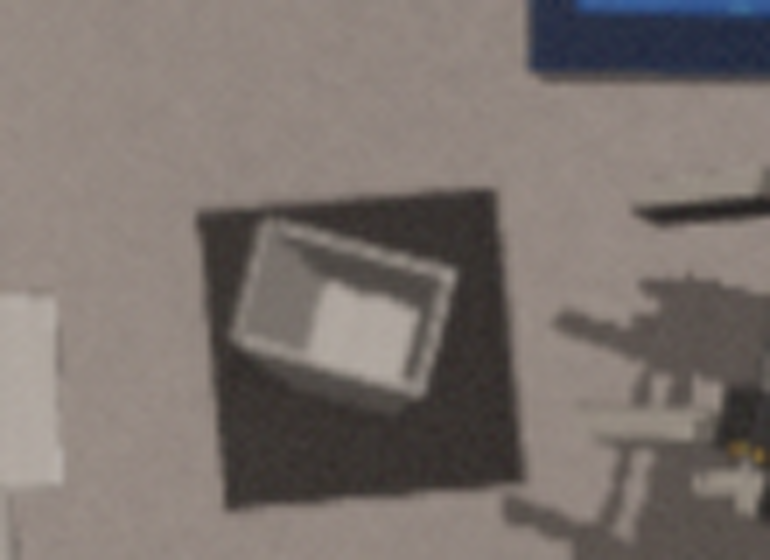

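```bash
python3 - <<'E'
from kin import *
for p in([.38,-.25,.3],[.36,-.32,.3],[.3,-.4,.3]):
    plan(p,down(-15,30));print(ik(np.array(p),down(-15,30),get_obs()['qpos']))
c=camera("side");E_=c["extrinsics"];print(-E_[:3,:3].T@E_[:3,3])
E
```

```text
t 37.23 p [ 0.6393 -0.2731  0.1749] shift [-0.1304 -0.2566 -0.0235] turn [-0.04  0.02  0.07] F [-0.5 -0.3 -0.5] q [-0.639  0.762  0.986  0.483  1.601 -0.413] g 0.0802
(array([-0.9029244 ,  0.17532903,  1.53470304,  0.42047295,  1.74919977,
       -0.63184874]), np.float64(5.285216708728058e-13))
t 37.23 p [ 0.6393 -0.2731  0.1749] shift [-0.1668 -0.2578  0.0396] turn [-0.04  0.02  0.07] F [-0.5 -0.3 -0.5] q [-0.639  0.762  0.986  0.483  1.601 -0.413] g 0.0802
(array([-1.00809408,  0.27106525,  1.42246391,  0.38798132,  1.80540835,
       -0.72315941]), np.float64(5.551115123125783e-15))
t 37.23 p [ 0.6393 -0.2731  0.1749] shift [-0.2131 -0.295   0.12  ] turn [-0.04  0.02  0.07] F [-0.5 -0.3 -0.5] q [-0.639  0.762  0.986  0.483  1.601 -0.413] g 0.0802
(array([-1.16479084,  0.35719233,  1.31695841,  0.33156981,  1.87845518,
       -0.8673242 ]), np.float64(1.1175327330192884e-09))
[ 0.41074168 -0.72066097  0.91006326]
```

step_arm(motion=[[[-0.04,-0.01,0,0,0,0],[-0.04,-0.03,0,0,0,0],[-0.025,-0.04,0.005,0,0,0],[-0.02,-0.045,0.01,0,0,0],[-0.02,-0.045,0.01,0,0,0],[-0.015,-0.045,0.01,0,0,0],[-0.01,-0.045,0.005,0,0,0],[0,0,0,0,0,0],[0,0,0,0,0,0]]])

```text
time_s: 38.4
ee_pos: [0.3581, -0.321, 0.302]
eef_rot: [-3.137, 1.047, 1.314]
force: [0.1, 0.8, -0.9]
grip_width: 0.0797
```

```bash
python3 - <<'E'
from h import *
save("side","s25");save("top","t25")
ims=[camera("side")["pixels"].astype(float) for _ in range(5)];m=np.mean(ims,0)
c=np.clip((m[145:195,325:395]-40)*1.4,0,255).astype(np.uint8)
cv2.imwrite("pics/s26.png",cv2.resize(c[:,:,::-1],None,fx=11,fy=11,interpolation=cv2.INTER_LANCZOS4))
E
```

```text
(no output)
```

View pics/s25.png

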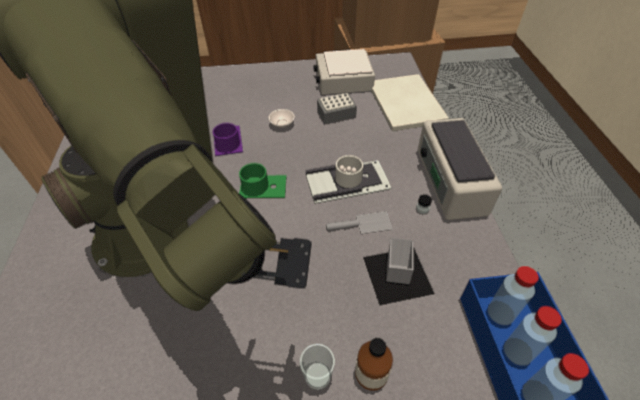

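View pics/t25.png

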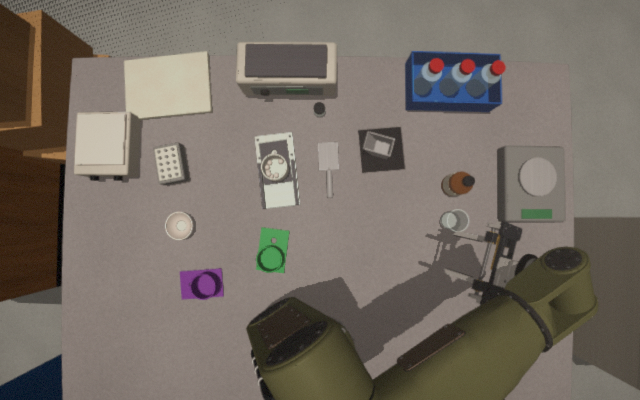

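View pics/s26.png

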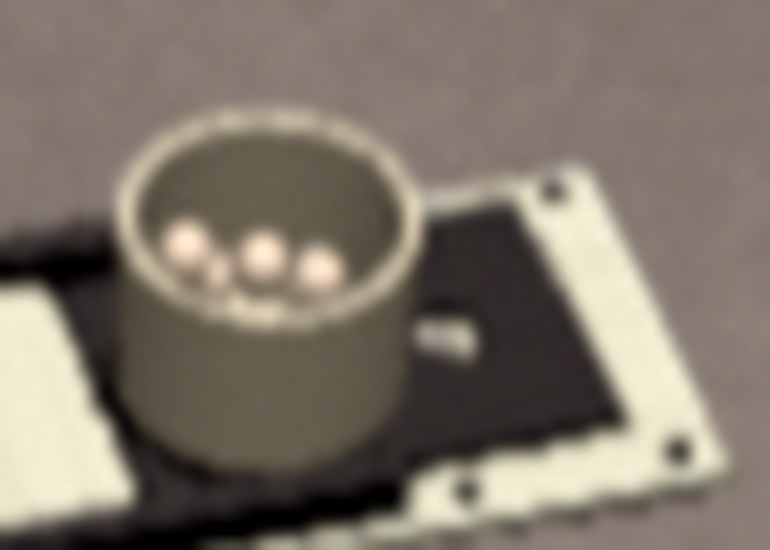

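The bench is clean in both views: no stray balls, and the bystanders are where they were. In the side crop the ball at (187,243) sits high with another beneath it (218,272). I check its height and whether the seventh is under it.

```bash
python3 - <<'E'
from h import *
t=camera("top");s=camera("side")
m=np.mean([camera("top")["pixels"].astype(float) for _ in range(5)],0)
c=np.clip((m[150:186,255:291]-60)*1.5,0,255).astype(np.uint8)
cv2.imwrite("pics/t27.png",cv2.resize(c[:,:,::-1],None,fx=16,fy=16,interpolation=cv2.INTER_LANCZOS4))
T=[(235,197),(195,272),(205,340),(215,378),(268,425),(340,400),(412,182)]
for n,c_,pts,b,zs in(("top",t,T,(255,150,16),(.026,.038)),("side",s,[(187,243),(218,272),(263,255),(320,270)],(325,145,11),(.026,.038))):
    for z in zs: print(n,z,(back(c_,uncrop(pts,*b),z)[:,:2]-[.5885,.1358]).round(3).tolist())
E
```

```text
top 0.026 [[0.022, 0.021], [0.007, 0.028], [-0.006, 0.026], [-0.014, 0.024], [-0.023, 0.013], [-0.018, -0.001], [0.025, -0.014]]
top 0.038 [[0.02, 0.019], [0.005, 0.026], [-0.008, 0.024], [-0.015, 0.022], [-0.024, 0.011], [-0.019, -0.003], [0.023, -0.016]]
side 0.026 [[-0.013, 0.04], [-0.006, 0.028], [0.007, 0.033], [0.022, 0.025]]
side 0.038 [[-0.015, 0.028], [-0.009, 0.016], [0.004, 0.021], [0.019, 0.013]]
```

View pics/t27.png

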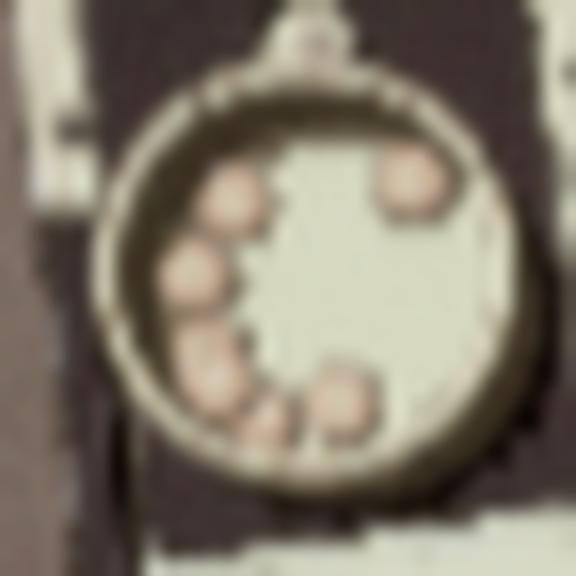

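Both views agree on seven balls. Six are on the floor, including one at (-6, 26) mm from the jar's axis. The seventh is wedged on top of two of those at about (-15, 23) mm, z ≈ 0.04, well under the rim. The jar's rim and plate have not moved since the drop, so I hand in.

```bash
python3 - <<'E'
from station import ticket
print(ticket.hand_in())
E
```

```text
the job is handed in; nothing more can be done
None
```

The job is handed in at about 39 s of the 64 s allowed: the jar is home on its pin, all seven balls are in it, and the empty cup stands upright on the mat.

- **Jar:** I nudged the white jar along its cradle without lifting it. I misjudged the first push as home; triangulating the rim put it at z ≈ 0.078, so it had not dropped. A second push dropped only the front of the plate. A third, lower push brought the rear off the ledge, and the plate then matched the dropped model in both views (rim at z ≈ 0.072). In the last side view the rim and plate were still in that position.
- **Balls:** I poured with the cup tipped to about 80° and its lip over the jar mouth, and no ball showed outside the jar in either view. At first I could count only six from above. Comparing both views showed the seventh resting on top of two others, well below the rim, with its neighbour partly hidden.
- **Cup:** It stands inside the mat's edges, somewhat off centre, and looks empty from above. I pressed it down with about 12 N through the fingers before letting go.
- **Bystanders:** The other glassware and tools looked unmoved in the final pictures; I judged that by eye, without measuring them. The arm finished well clear of everything.

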